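# Fetch the check weight from behind the sample jars

### The arm

A 7-joint arm with a two-finger parallel gripper is mounted at the origin on the work surface. World frame = base frame: x ahead of the robot, y to its left, z up, the work surface at z = 0. Lengths are in m, angles in rad, forces in N, time in s.
With the tool pointing down it reaches from about 0.4 to 0.875 m from the base axis. Payload 4.4 kg.
Tool frame: the origin (TCP) lies midway between the tips of the shut fingers; the grasp point (between the pads) lies 19 mm behind it; z points along the fingers, y is the direction in which the jaws open and shut (so a half turn about z gives the same grasp; the last joint's range is limited). The gripper opens to 85 mm and grips with 20 to 120 N. Pads are 22 mm wide; open, the fingers measure 114 mm over their backs; the gripper's body (76 mm by 85 mm) begins 54 mm behind the grasp point. The pads swing forward as they close: fully open they stand 13 mm farther back than shut.
Start: joints at [1.248, 0.628, 0.038, 1.517, -0.027, 0.996, -0.02], TCP at [0.165, -0.629, 0.231] pointing down, gripper open.
Joint ranges: [-3.06, 3.06], [-0.37, 2.12], [-1.25, 1.32], [0.18, 2.47], [-1.1, 4.24], [0.23, 1.98], [-2.94, 2.94]. Speed limits (rad/s): [2.57, 2.57, 3.14, 3.14, 3.14, 3.14, 3.14].

### API

Orientations are given as a unit quaternion [w, x, y, z].
In Python, from cell import * gives the robot as it stands.
- The arm moves only by the tool arm_command, never from a script. Its argument "targets" is a list of rows, each a list of 5 numbers: the shift along the tool's x, y, z in m, then the turn about the tool's z in rad, then the closure, from -1 (fully open) to 1 (shut), so that 0 is half open. A call has 1 to 5 rows; each row is the pose to reach, as a shift and turn from the pose commanded when the call began, along the tool's axes at that moment; what a row does not reach only later rows make up. A row lasts 1/10 s, in which the tool goes at most 50 mm and 8.59 degrees, less where a joint would pass 70% of its speed; a pose out of reach is approached as far as the arm can. A call with a gripper value outside its range is refused whole. The fingers move at their own pace and stop on an object; "force" is the grip in N (left out, the last holds). Time passes only in rows, so rows that repeat a pose let the fingers close. It gives the time, the measured TCP pose, the force and the opening at its end, in the units of the state.
- observe(): the state, without advancing time (a new reading comes with each control period).
- grab_frame(name): name is "scene" or "side" or "wrist"; returns the picture (384x512x3 uint8, red, green, blue); there is no depth.
- camera_model(name): a dict with "K" (3x3 intrinsics, pixels), "k1" (the pictures are not rectified: a ray, as slopes to the right and down, at radius r is drawn at 1 + k1 r^2 times it, then the intrinsics apply), "world_to_cam" (4x4, takes a point from world to camera coordinates); the wrist camera has in their place "T_tool_cam" (4x4, takes a point from camera to tool coordinates, whose origin is the TCP and whose axes are the flange's). Camera axes: x right, y down, z forward; pixel columns grow to the right and rows downward; lengths in m; the calibration is good to about 2 mm. A picture is of the moment at which its call begins: read the wrist's pose just before it. camera_model takes no time and is no camera call.
- sign_off(): hands the job in, once; it reports no verdict.
Trained networks look in the newest picture that a camera, given by its name, has taken for a name from the list of things; names that differ only in an ending like _2 or _b are one class to them, and where a whole thing is asked for, a point or a joint stands for the part that bears it (a point fixed in the world has none). Each returns a list of dicts, best first, with "conf" (0 to 1); they miss things now and then, are a little off and sometimes report something else, mostly with a low value. They report only what shows in the picture. A call takes as long as a camera call. They do not tell look-alikes from the thing itself.
- recognise(camera, query): "xyz" ([x, y, z] in m, in the coordinates of the camera as it stood for that picture, good to about 4 mm: the middle of the surface that is visible of it).
- tip_of(camera, query): "xyz" ([x, y, z] in m, in the coordinates of the camera as it stood for that picture, good to about 4 mm: a listed point, or the origin of a listed thing).
The state is a dict: "t": time; "q": joint angles; "joint_velocities": joint speeds; "joint_torque": joint torques, N m; "ee_pos": TCP position; "ee_rot": TCP orientation; "force": force on the tool from outside, world axes, zero at the start; "ft_torque": the same for the moment, N m; "finger_gap": finger opening in m.
Only numpy, scipy, OpenCV 4.12 (cv2) and the standard library are available. Lean on these libraries where they do the work, as an engineer would, in place of code of your own. Each camera call takes 0.05 s, during which the arm holds its last target. There are 200 camera calls.

### The job

Check the balance: move the three sample jars that hem in the brass check weight out of the rack into the blue tray, and only when all three stand there lift the weight out and stand it on the centre of the balance pan. With the weight on the pan, put each jar back upright in the rack exactly where it stood before. Set things down rather than dropping them, tip nothing over, and leave the bowl, the beaker and the calculator where they are.

Things in the scene. Friction and masses are not known exactly. Their poses are not given: they have to be found in the camera images.
- jar_red: amber sample jar with a red screw lid and a paper band, standing upright: a plain cylinder 52 mm in diameter and 125 mm tall with its lid (the lid is the top 27 mm and as wide as the jar), about 0.22 kg. Origin: centre of its underside; z up its axis.
- jar_yellow: amber sample jar with a yellow screw lid and a paper band, standing upright: a plain cylinder 52 mm in diameter and 125 mm tall with its lid (the lid is the top 27 mm and as wide as the jar), about 0.22 kg. Origin: centre of its underside; z up its axis.
- jar_green: amber sample jar with a green screw lid and a paper band, standing upright: a plain cylinder 52 mm in diameter and 125 mm tall with its lid (the lid is the top 27 mm and as wide as the jar), about 0.22 kg. Origin: centre of its underside; z up its axis.
- weight: brass check weight, about 0.5 kg: upright cylinder 40 mm in diameter and 48 mm tall, with a thin neck and a knob 26 mm in diameter above it, 70 mm tall in all. Grip it round the 40 mm cylinder. Origin: centre of its underside; z up its axis.
- rack: fixed grey rack: floor 146 (x) by 200 mm (y), top 8 mm above the bench; back wall 40 mm high, inner face at x=67 mm; side lips 18 mm high at y=+-97 mm (heights above bench). Weight at about (21, 0) mm, jars at about (-37, 0), (21, 60), (21, -60) mm on white 64 mm discs, in an order that varies. Gaps weight to jars 12-14 mm. Origin: centre of underside, at bench height; x to the back wall, z up.
- balance: fixed white laboratory balance, left or right of the rack: round rigid steel pan, 160 mm wide, flat top 80 mm above the bench, thin dark ring of 52 mm printed at its centre; housing 190 mm wide (y), from x=-160 to +90 mm, 58 mm high under the pan, keypad in front at most 62 mm high. Origin: at bench height under the pan's centre; x away from the keypad, z up.
- tray: empty open blue tray fixed to the bench, on the other side of the rack from the balance, turned by up to 0.25 rad: outside 270 mm (its x) by 150 mm (its y), walls 4 mm thick and 18 mm high above the bench, floor top 4 mm above the bench. Three jars fit in a row along its x. Origin: centre of its underside; z up.
- bowl: loose steel bowl, 110 mm across the rim, 42 mm high, beyond the rack; to be left alone. Origin: centre of its underside.
- beaker: loose clear plastic beaker, 68 mm across the rim, 85 mm high, beyond the rack; to be left alone. Origin: centre of its underside.
- calculator: loose grey pocket calculator, 130 mm (its x) by 85 mm by about 16 mm high, lying beyond the rack; to be left alone. Origin: centre of its underside.
Things that resemble listed ones, but are neither listed nor needed, are in the scene too. Several things have the shape of the weight; the one meant has the colours described above. Leave any turquoise look-alike of the jar_red alone.

How it is judged:
By the outcome, as a careful person would: the job done as asked, in the order asked, and still so for the second after the job is handed in, with the robot touching nothing.
It also fails if it takes over 136 s, if anything falls off the work surface, if the arm or the gripper's body presses on something with over 40 N, if the wrist force passes 120 N, or if a joint passes its speed limit or range.

## Working session

There is one attempt and no reset: what is moved stays moved. The work goes in short steps, Python scripts to look and compute and a tool call to move; the robot and the scene stay as the last step left them, time stands still between calls to the robot, and variables do not carry over. Pictures are saved under pics/ and viewed, about 12 in all and at most 16, crops included, and the job is handed in when it is done.

Besides the shell and the picture viewer there is one more tool, called as name(argument=value, ...), one argument or row to a line, values as JSON. arm_command: Moves the arm, as the interface text tells. Its arguments: {"type":"object","properties":{"targets":{"type":"array","items":{"type":"array","items":{"type":"number"}}},"force":{"type":"number"}},"required":["targets"]}

```bash
ls; mkdir -p pics; cat > h.py <<'E'
from cell import *
import numpy as np, cv2
from scipy.spatial.transform import Rotation as R
def rot(q): return R.from_quat([q[1],q[2],q[3],q[0]]).as_matrix()
def c2w(name,s=None):
    m=camera_model(name)
    if name!='wrist': return np.linalg.inv(np.array(m['world_to_cam']))
    s=s or observe(); T=np.eye(4); T[:3,:3]=rot(s['ee_rot']); T[:3,3]=s['ee_pos']
    return T@np.array(m['T_tool_cam'])
def snap(name,fn,scale=1.5):
    T=c2w(name); im=grab_frame(name)
    cv2.imwrite('pics/'+fn+'.png',cv2.resize(im[:,:,::-1],None,fx=scale,fy=scale)); return T,im
def ray(name,T,uv,z):
    m=camera_model(name);K=np.array(m['K']);k=m['k1']
    d=np.array([(uv[0]-K[0,2])/K[0,0],(uv[1]-K[1,2])/K[1,1]]);u=d.copy()
    for _ in range(20): u=d/(1+k*(u@u))
    v=T[:3,:3]@np.array([u[0],u[1],1]);o=T[:3,3]
    return o+v*(z-o[2])/v[2]
def proj(name,T,p):
    m=camera_model(name);K=np.array(m['K']);c=np.linalg.inv(T)@np.append(p,1)
    u=c[:2]/c[2];u=u*(1+m['k1']*(u@u));return K[:2,:2]@u+K[:2,2]
def world(T,x): return (T@np.append(x,1))[:3]
E
python3 - <<'E'
from h import *
np.set_printoptions(precision=3,suppress=True)
s=observe();print(s['t'],s['ee_pos'],s['ee_rot'])
for c in ['scene','side']:
    T,im=snap(c,c+'0'); print(c,T[:3,3])
    for n in ['jar_red','jar_yellow','jar_green','weight','rack','balance','tray']:
        print(n,[(world(T,d['xyz']).round(3).tolist(),round(d['conf'],2)) for d in tip_of(c,n)[:4]])
E
```

```text
pics
0.0 [ 0.165 -0.628  0.23 ] [-0.001  0.992  0.128 -0.   ]
scene [1.116 0.289 0.963]
jar_red [([0.607, 0.052, 0.01], 0.82), ([0.449, 0.117, 0.002], 0.69)]
jar_yellow [([0.556, -0.016, 0.008], 0.92)]
jar_green [([0.63, -0.065, 0.014], 0.87)]
weight [([0.616, -0.01, 0.008], 0.72), ([0.438, -0.031, 0.003], 0.53)]
rack [([0.594, -0.009, 0.0], 0.57)]
balance []
tray [([0.479, -0.334, 0.0], 0.91), ([0.753, 0.152, 0.003], 0.49), ([0.611, 0.052, 0.007], 0.44)]
side [ 0.094 -0.484  0.477]
jar_red [([0.61, 0.052, 0.01], 0.96)]
jar_yellow [([0.559, -0.015, 0.009], 0.62), ([0.752, -0.166, -0.002], 0.38)]
jar_green [([0.628, -0.063, 0.005], 0.9)]
weight [([0.62, -0.0, 0.012], 0.8), ([0.441, -0.029, -0.001], 0.56)]
rack [([0.599, -0.009, 0.0], 0.94)]
balance [([0.481, 0.308, 0.003], 0.65)]
tray [([0.481, -0.335, 0.003], 0.8)]
```

View pics/scene0.png

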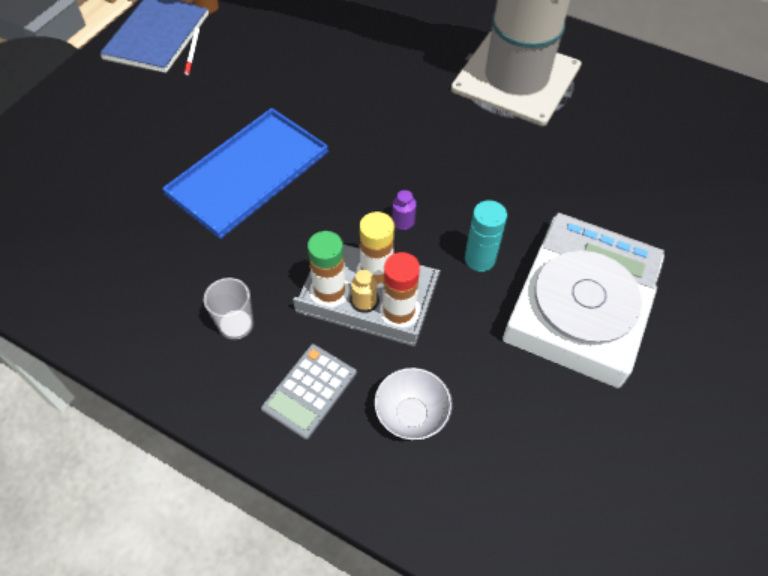

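View pics/side0.png

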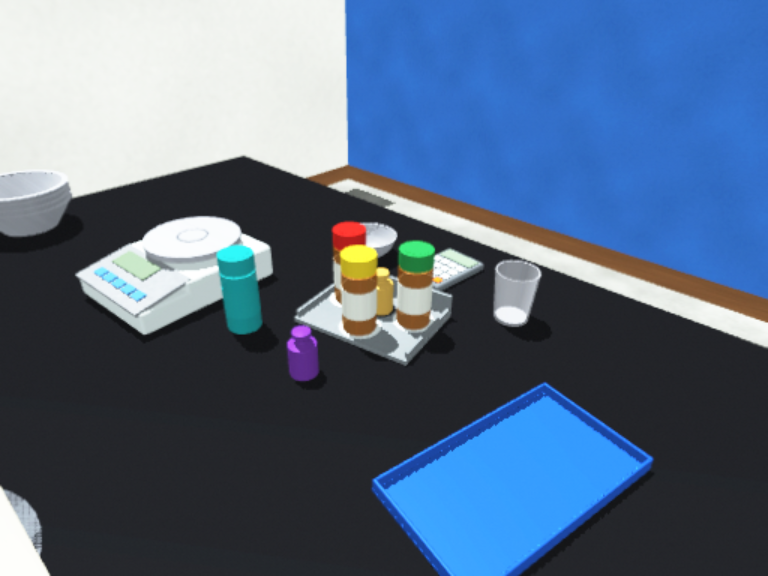

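The scene picture shows the rack mid-bench: green jar lid at (326,247), yellow at (377,228), red at (402,268), and the brass weight at (364,290). The tray is on the left, at about (247,170). The balance is on the right, with its pan ring at (589,293). Turquoise (487,235) and purple (404,210) are look-alikes. The side view agrees.

```bash
cat >> h.py <<'E'
np.set_printoptions(precision=4,suppress=True)
def go(x,y,z,yaw=None):
    "tool-frame shift and turn to world goal, tool kept down"
    s=observe();M=rot(s['ee_rot']);d=M.T@(np.array([x,y,z])-s['ee_pos'])
    cur=np.arctan2(M[1,0],M[0,0]); 
    print('t',round(s['t'],2),'pos',np.array(s['ee_pos']),'yaw',round(cur,4),'gap',round(s['finger_gap'],4),'F',np.array(s['force']).round(1),'-> shift',d,'turn',None if yaw is None else round(-(yaw-cur),4))
E
python3 - <<'E'
from h import *
T=c2w('scene')
P=[ray('scene',T,np.array(p)/1.5,.018) for p in [(272,111),(328,150),(222,233),(165,187)]]
for p in P: print(p)
print('tray c',np.mean(P,0)); d=P[3]-P[0]+P[2]-P[1]; print('long dir',d,np.arctan2(d[1],d[0]))
print('pan ring',ray('scene',T,np.array((589,293))/1.5,.08))
for n,p in dict(g=(326,240),y=(377,223),r=(402,264)).items(): print(n,ray('scene',T,np.array(p)/1.5,.133))
T=c2w('side'); print('pan side',ray('side',T,np.array((192,236))/1.5,.08))
print(camera_model('wrist')['T_tool_cam']); 
go(.59,-.01,.36,.17)
E
```

```text
[ 0.3385 -0.3685  0.018 ]
[ 0.3735 -0.2208  0.018 ]
[ 0.6249 -0.2794  0.018 ]
[ 0.5911 -0.4291  0.018 ]
tray c [ 0.482  -0.3244  0.018 ]
long dir [ 0.504  -0.1192  0.    ] -0.23221707917121953
pan ring [0.4801 0.3062 0.08  ]
g [ 0.6201 -0.0676  0.133 ]
y [ 0.5557 -0.0169  0.133 ]
r [0.6034 0.0509 0.133 ]
pan side [0.4805 0.3028 0.08  ]
[[-0.0003 -0.9554 -0.2952  0.0768]
 [ 1.     -0.0003 -0.0003  0.0007]
 [ 0.0002 -0.2952  0.9554 -0.1429]
 [ 0.      0.      0.      1.    ]]
t 0.8 pos [ 0.1652 -0.6287  0.2314] yaw 0.2568 gap 0.0852 F [-0.1 -0.7  1.1] -> shift [ 0.5681 -0.4905 -0.1286] turn 0.0868
```

arm_command(
  targets=[
    [0.05,-0.03,-0.13,0,-1],
    [0.15,-0.1,-0.13,0.0868,-1],
    [0.2,-0.17,-0.13,0.0868,-1],
    [0.23,-0.2,-0.13,0.0868,-1],
    [0.25,-0.216,-0.13,0.0868,-1],
  ],
)

```text
t: 1.3
ee_pos: [0.2874, -0.4566, 0.3376]
ee_rot: [0.001, 0.996, 0.085, 0.0]
force: [0.8, 0.3, -0.2]
finger_gap: 0.0858
```

```bash
python3 -c "
from h import *
go(.59,-.01,.33,.17)"
```

```text
t 1.3 pos [ 0.2874 -0.4566  0.3376] yaw 0.1696 gap 0.0858 F [ 0.8  0.3 -0.2] -> shift [ 0.3736 -0.3892  0.0074] turn -0.0004
```

arm_command(
  targets=[
    [0.36,-0.375,0.007,0,-1],
    [0.36,-0.375,0.007,0,-1],
    [0.36,-0.375,0.007,0,-1],
    [0.36,-0.375,0.007,0,-1],
    [0.36,-0.375,0.007,0,-1],
  ],
)

```text
t: 1.8
ee_pos: [0.4276, -0.2493, 0.3337]
ee_rot: [0.0, 0.996, 0.085, 0.0]
force: [1.5, -0.3, 0.2]
finger_gap: 0.0858
```

```bash
python3 -c "
from h import *
go(.59,-.01,.33,.17)"
```

```text
t 1.8 pos [ 0.4276 -0.2493  0.3337] yaw 0.1698 gap 0.0858 F [ 1.5 -0.3  0.2] -> shift [ 0.2005 -0.2085  0.0037] turn -0.0002
```

arm_command(
  targets=[
    [0.18,-0.19,0.003,0,-1],
    [0.18,-0.19,0.003,0,-1],
    [0.18,-0.19,0.003,0,-1],
    [0.18,-0.19,0.003,0,-1],
    [0.18,-0.19,0.003,0,-1],
  ],
)

```text
t: 2.3
ee_pos: [0.5663, -0.0414, 0.3307]
ee_rot: [0.0, 0.996, 0.085, 0.0]
force: [1.0, -0.5, 0.7]
finger_gap: 0.0853
```

arm_command(
  targets=[
    [0,0,0,0,-1],
    [0,0,0,0,-1],
    [0,0,0,0,-1],
  ],
)

```text
t: 2.6
ee_pos: [0.5649, -0.0445, 0.3303]
ee_rot: [0.0, 0.996, 0.084, -0.0]
force: [0.2, -0.6, 0.3]
finger_gap: 0.0853
```

```bash
python3 - <<'E'
from h import *
go(.57,-.01,.33,.17)
T,im=snap('wrist','w1')
for n in ['jar_red','jar_yellow','jar_green','weight','rack']:
    print(n,[(world(T,d['xyz']).round(4).tolist(),round(d['conf'],2)) for d in tip_of('wrist',n)[:3]])
# lid segmentation
hsv=cv2.cvtColor(im,cv2.COLOR_RGB2HSV)
for n,(a,b) in dict(red=(170,8),yellow=(22,34),green=(45,80)).items():
    h=hsv[...,0]; m=((h>=a)&(h<=b)) if a<b else ((h>=a)|(h<=b))
    m=(m&(hsv[...,1]>130)&(hsv[...,2]>60)).astype(np.uint8)
    k,l,st,c=cv2.connectedComponentsWithStats(m); i=1+np.argmax(st[1:,4]); print(n,st[i],c[i])
E
```

```text
t 2.6 pos [ 0.5649 -0.0445  0.3303] yaw 0.1684 gap 0.0853 F [ 0.2 -0.6  0.3] -> shift [ 0.0108 -0.0332  0.0003] turn -0.0016
jar_red [([0.4532, 0.1251, -0.0023], 0.93), ([0.6109, 0.0471, 0.0074], 0.74)]
jar_yellow [([0.5601, -0.0142, 0.0075], 0.6)]
jar_green [([0.6306, -0.0665, 0.0124], 0.72)]
weight [([0.439, -0.0269, 0.0002], 0.96), ([0.62, -0.0025, 0.0103], 0.76)]
rack [([0.6007, -0.0089, 0.0041], 0.95)]
red [ 146   84   53   50 2046] [171.7351 108.0376]
yellow [205 137  46  49 410] [233.9439 162.3951]
green [ 261   85   47   46 1701] [283.6408 107.3533]
```

View pics/w1.png

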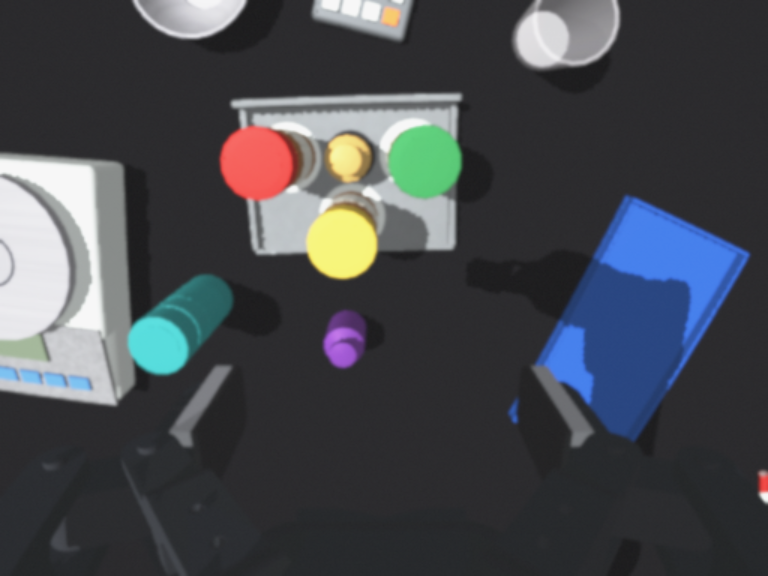

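Seen from above: red lid centre at (258,163), yellow (342,243), green (425,161), brass knob (347,158), all in the rack. Next I'll convert those to positions and fit the rack pose.

```bash
python3 - <<'E'
from h import *
T=c2w('wrist')
W=np.array([ray('wrist',T,np.array(p)/1.5,.133)[:2] for p in [(258,163),(342,243),(425,161)]]); print(W)
M=np.array([[.021,.060],[-.037,0],[.021,-.060]])
a=W-W.mean(0);b=M-M.mean(0); th=np.arctan2((b[:,0]*a[:,1]-b[:,1]*a[:,0]).sum(),(a*b).sum())
Rm=np.array([[np.cos(th),-np.sin(th)],[np.sin(th),np.cos(th)]]);t=W.mean(0)-Rm@M.mean(0)
print('yaw',th,'rack',t,'fit',(M@Rm.T+t),'weight',Rm@[.021,0]+t, 'knob seen',ray('wrist',T,np.array((346,161))/1.5,.078)[:2])
go(W[1][0],W[1][1],.18,th)
E
```

```text
[[ 0.6102  0.051 ]
 [ 0.5628 -0.0161]
 [ 0.6308 -0.065 ]]
yaw 0.1713173396255511 rack [ 0.5996 -0.0103] fit [[ 0.6101  0.0524]
 [ 0.5632 -0.0166]
 [ 0.6306 -0.0658]] weight [ 0.6203 -0.0067] knob seen [ 0.6184 -0.0068]
t 2.9 pos [ 0.5652 -0.0441  0.3306] yaw 0.1684 gap 0.0852 F [ 0.1  1.  -0.6] -> shift [ 0.0023 -0.028   0.1506] turn -0.003
```

arm_command(
  targets=[
    [0.002,-0.028,0.0,-0.003,-1],
    [0.002,-0.028,0.05,-0.003,-1],
    [0.002,-0.028,0.1,-0.003,-1],
    [0.002,-0.028,0.14,-0.003,-1],
    [0.002,-0.028,0.15,-0.003,-1],
  ],
)

```text
t: 3.4
ee_pos: [0.5595, -0.0157, 0.1766]
ee_rot: [-0.0, 0.996, 0.086, -0.004]
force: [-1.0, 1.1, -0.1]
finger_gap: 0.0852
```

arm_command(
  targets=[
    [0,0,0,0,-1],
    [0,0,0,0,-1],
  ],
)

```text
t: 3.6
ee_pos: [0.5642, -0.0153, 0.1822]
ee_rot: [0.0, 0.996, 0.086, 0.002]
force: [-0.4, -0.1, -0.6]
finger_gap: 0.0855
```

```bash
python3 - <<'E'
from h import *
go(.563,-.0163,.088,.1713)
T,im=snap('wrist','w2')
print(proj('wrist',T,[.563,-.0163,.133])*1.5)
print([(world(T,d['xyz']).round(4).tolist(),round(d['conf'],2)) for d in tip_of('wrist','jar_yellow')[:3]])
E
```

```text
t 3.6 pos [ 0.5642 -0.0153  0.1822] yaw 0.1725 gap 0.0855 F [-0.4 -0.1 -0.6] -> shift [-0.0017  0.0007  0.0942] turn 0.0012
[381.2378 324.4889]
[([0.5612, -0.0118, 0.0113], 0.73)]
```

View pics/w2.png

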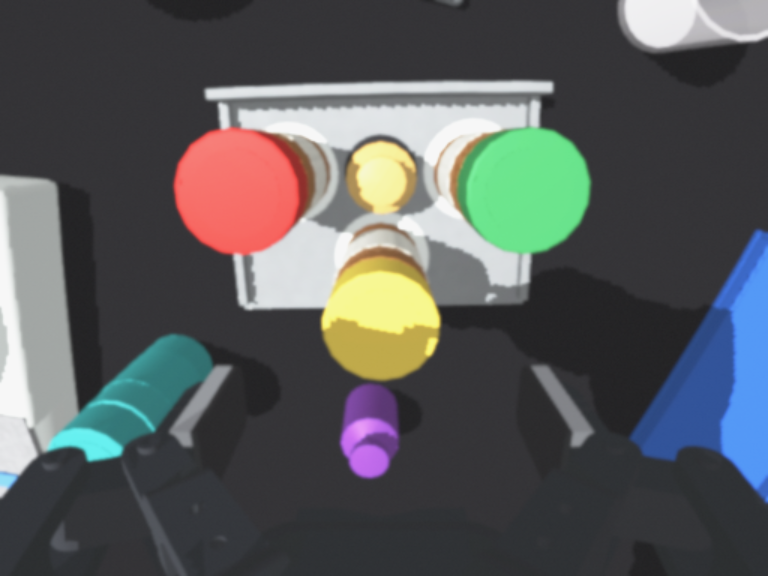

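The yellow lid is centred at (381,326), against a predicted (381,324.5), and the fingers straddle it symmetrically. I'll descend and grip.

arm_command(
  targets=[
    [-0.001,0.001,0.04,0.001,-1],
    [-0.001,0.001,0.075,0.001,-1],
    [-0.001,0.001,0.094,0.001,-1],
    [-0.001,0.001,0.094,0.001,-1],
    [-0.001,0.001,0.094,0.001,-1],
  ],
)

```text
t: 4.2
ee_pos: [0.5631, -0.0164, 0.0879]
ee_rot: [0.0, 0.996, 0.086, 0.001]
force: [1.0, -0.0, -0.4]
finger_gap: 0.085
```

arm_command(
  targets=[
    [0,0,0,0,0.1],
    [0,0,0,0,0.4],
    [0,0,0,0,0.7],
    [0,0,0,0,1],
    [0,0,0,0,1],
  ],
  force=40,
)

```text
t: 4.7
ee_pos: [0.563, -0.0161, 0.088]
ee_rot: [0.0, 0.996, 0.086, 0.001]
force: [-1.4, 0.6, 6.1]
finger_gap: 0.051
```

arm_command(
  targets=[
    [0,0,0,0,1],
    [0,0,0,0,1],
    [0,0,0,0,1],
  ],
)

```text
t: 5.0
ee_pos: [0.563, -0.0161, 0.088]
ee_rot: [0.0, 0.996, 0.086, 0.001]
force: [-0.4, 0.1, 7.0]
finger_gap: 0.0511
```

```bash
python3 - <<'E'
from h import *
for k in(-1,0,1):
    a=-.2322; print('slot',k,np.array([.481,-.3270])+.08*k*np.array([np.cos(a),np.sin(a)]))
go(.481,-.325,.25,None)
E
```

```text
slot -1 [ 0.4031 -0.3086]
slot 0 [ 0.481 -0.327]
slot 1 [ 0.5589 -0.3454]
t 5.0 pos [ 0.563  -0.0161  0.088 ] yaw 0.1721 gap 0.0511 F [-0.4  0.1  7. ] -> shift [-0.1332  0.2903 -0.1623] turn None
```

arm_command(
  targets=[
    [0,0,-0.03,0,1],
    [0,0,-0.07,0,1],
    [0,0,-0.11,0,1],
    [0,0,-0.15,0,1],
    [-0.007,0.04,-0.16,0,1],
  ],
)

```text
t: 5.5
ee_pos: [0.565, -0.0499, 0.2516]
ee_rot: [-0.002, 0.996, 0.091, 0.005]
force: [1.8, -0.0, -1.8]
finger_gap: 0.051
```

```bash
python3 -c "
from h import *
go(.559,-.348,.25,.1713)"
```

```text
t 5.5 pos [ 0.565  -0.0499  0.2516] yaw 0.1823 gap 0.051 F [ 1.8 -0.  -1.8] -> shift [-0.06    0.2921  0.    ] turn 0.011
```

arm_command(
  targets=[
    [-0.009,0.048,0,0,1],
    [-0.018,0.096,0,0,1],
    [-0.027,0.144,0,0,1],
    [-0.036,0.192,0,0,1],
    [-0.045,0.24,0,0,1],
  ],
)

```text
t: 6.0
ee_pos: [0.5579, -0.303, 0.2465]
ee_rot: [-0.0, 0.996, 0.086, -0.0]
force: [1.4, -0.5, -1.9]
finger_gap: 0.0511
```

arm_command(
  targets=[
    [-0.008,0.035,0,0,1],
    [-0.009,0.046,0,0,1],
    [-0.009,0.046,0.0,0,1],
    [-0.009,0.046,0.03,0,1],
    [-0.009,0.046,0.07,0,1],
  ],
)

```text
t: 6.5
ee_pos: [0.5602, -0.346, 0.1781]
ee_rot: [0.001, 0.996, 0.087, 0.003]
force: [1.1, 0.6, -2.6]
finger_gap: 0.051
```

```bash
python3 - <<'E'
from h import *
go(.559,-.348,.0845,.1713)
T,im=snap('scene','s2')
E
```

```text
t 6.5 pos [ 0.5602 -0.346   0.1781] yaw 0.1746 gap 0.051 F [ 1.1  0.6 -2.6] -> shift [-0.002   0.0016  0.0936] turn 0.0033
```

View pics/s2.png

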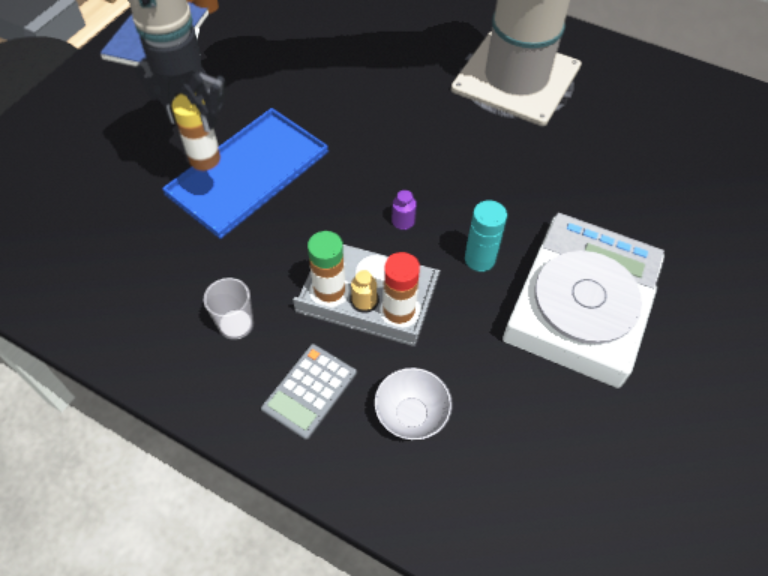

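The yellow jar is held at (200,130) over the tray end and its white disc is bare at (375,270). I'll lower it.

arm_command(
  targets=[
    [0,0,0.035,0,1],
    [0,0,0.065,0,1],
    [0,0,0.083,0,1],
    [0,0,0.09,0,1],
    [0,0,0.092,0,1],
  ],
)

```text
t: 7.05
ee_pos: [0.558, -0.3463, 0.0844]
ee_rot: [-0.001, 0.996, 0.087, -0.0]
force: [0.2, -0.3, -2.3]
finger_gap: 0.051
```

arm_command(
  targets=[
    [0,0,0.001,0,1],
    [0,0,0.001,0,1],
    [0,0,0.002,0,1],
    [0,0,0.002,0,1],
  ],
)

```text
t: 7.45
ee_pos: [0.5585, -0.3483, 0.084]
ee_rot: [0.001, 0.996, 0.086, 0.001]
force: [-0.7, 1.1, 5.0]
finger_gap: 0.0512
```

arm_command(
  targets=[
    [0,0,0,0,0.2],
    [0,0,0,0,-0.2],
    [0,0,0,0,-0.6],
    [0,0,0,0,-1],
    [0,0,0,0,-1],
  ],
)

```text
t: 7.95
ee_pos: [0.5575, -0.3481, 0.0823]
ee_rot: [0.0, 0.996, 0.086, -0.0]
force: [0.0, 0.0, 0.2]
finger_gap: 0.0853
```

arm_command(
  targets=[
    [0,0,0,0,-1],
    [0,0,-0.03,0,-1],
    [0,0,-0.07,0,-1],
    [0,0,-0.11,0,-1],
    [0,-0.02,-0.14,0,-1],
  ],
)

```text
t: 8.45
ee_pos: [0.5543, -0.3318, 0.2248]
ee_rot: [0.002, 0.996, 0.084, 0.001]
force: [-0.1, -0.2, 0.2]
finger_gap: 0.0854
```

```bash
python3 - <<'E'
from h import *
T,im=snap('wrist','w3')
m=camera_model('wrist')
for n in ('jar_yellow','tray'): print([(world(T,d['xyz']).round(4).tolist(),round(d['conf'],2)) for d in tip_of('wrist',n)[:3]])
print(proj('wrist',T,[.5585,-.3483,.129])*1.5)
go(.6306,-.0655,.2,.1713)
E
```

```text
[([0.556, -0.3484, 0.0025], 0.87)]
[([0.5558, -0.345, 0.0029], 0.69), ([0.6309, -0.0634, 0.011], 0.57), ([0.4849, -0.33, 0.0012], 0.55)]
[411.1145 286.2416]
t 8.6 pos [ 0.5558 -0.3275  0.2249] yaw 0.1739 gap 0.0851 F [-0.3  0.2 -1.1] -> shift [ 0.1189 -0.2451  0.0249] turn 0.0026
```

View pics/w3.png

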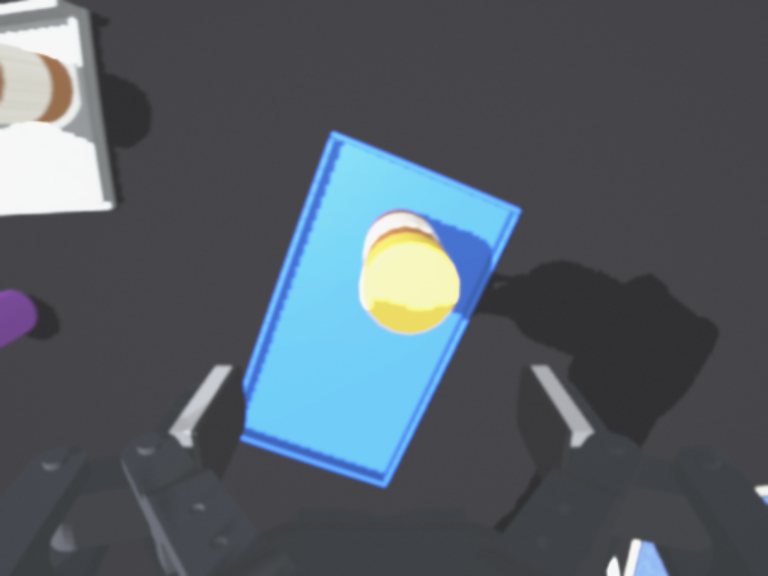

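The yellow jar stands in the tray at (411,285), as predicted, with the tray corners all round it. Green next.

arm_command(
  targets=[
    [0.02,-0.041,0,0.002,-1],
    [0.04,-0.082,0,0.002,-1],
    [0.06,-0.123,0,0.002,-1],
    [0.08,-0.164,0,0.002,-1],
    [0.1,-0.205,0,0.002,-1],
  ],
)

```text
t: 9.1
ee_pos: [0.6171, -0.1082, 0.2206]
ee_rot: [-0.0, 0.996, 0.084, -0.001]
force: [0.1, -0.5, 1.0]
finger_gap: 0.0852
```

arm_command(
  targets=[
    [0.018,-0.04,0,0,-1],
    [0.019,-0.041,0,0,-1],
    [0.019,-0.041,0.02,0,-1],
    [0.019,-0.041,0.04,0,-1],
    [0.019,-0.041,0.04,0,-1],
  ],
)

```text
t: 9.6
ee_pos: [0.6264, -0.0664, 0.1783]
ee_rot: [-0.0, 0.996, 0.085, -0.004]
force: [-1.0, -0.6, 0.2]
finger_gap: 0.0852
```

```bash
cat >> h.py <<'E'
def lid(T,im,a,b,guess,top=.133):
    "centre of lid top disc via HSV mask + min circle, near guessed world pos"
    p=proj('wrist',T,[*guess,top]); print('pred px',p)
    hsv=cv2.cvtColor(im,cv2.COLOR_RGB2HSV);h=hsv[...,0]
    m=((h>=a)&(h<=b)) if a<b else ((h>=a)|(h<=b)); v=hsv[...,2].astype(int)
    m=(m&(hsv[...,1]>90)&(v>60)).astype(np.uint8)
    k,l,st,c=cv2.connectedComponentsWithStats(m); i=l[int(p[1]),int(p[0])]
    print('blob',st[i],c[i]); return p
E
python3 - <<'E'
from h import *
go(.6306,-.0655,.088,.1713)
T,im=snap('wrist','w4')
lid(T,im,40,85,(.6306,-.0655))
print(proj('wrist',T,[.6306+.026,-.0655,.133]),proj('wrist',T,[.6306,-.0655+.026,.133]))
for n in ('jar_green','weight'): print([(world(T,d['xyz']).round(4).tolist(),round(d['conf'],2)) for d in tip_of('wrist',n)[:3]])
E
```

```text
t 9.6 pos [ 0.6264 -0.0664  0.1783] yaw 0.1695 gap 0.0852 F [-1.  -0.6  0.2] -> shift [ 0.005  -0.0001  0.0902] turn -0.0018
pred px [252.7814 209.6442]
blob [ 214  163   80   82 4997] [252.7979 204.1927]
[259.876  170.6511] [212.377  203.1625]
[([0.6297, -0.0666, 0.0104], 0.7)]
[([0.6217, -0.0046, 0.0101], 0.83), ([0.4438, -0.0279, 0.001], 0.57)]
```

View pics/w4.png

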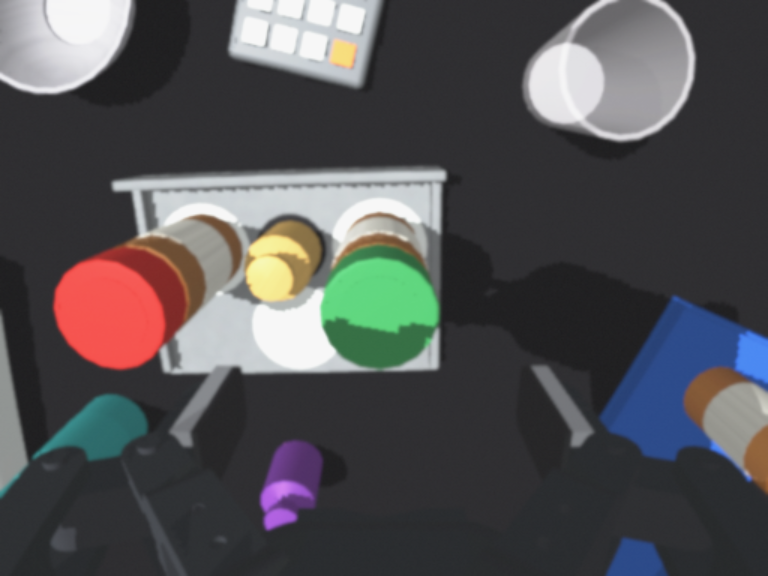

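The green lid centre is at (380,312), against a predicted (379,314). Descending.

arm_command(
  targets=[
    [0.003,0,0.04,-0.001,-1],
    [0.003,0,0.075,-0.001,-1],
    [0.003,0,0.09,-0.001,-1],
    [0.003,0,0.09,-0.001,-1],
    [0.003,0,0.09,-0.001,-1],
  ],
)

```text
t: 10.25
ee_pos: [0.6335, -0.0653, 0.0938]
ee_rot: [0.0, 0.996, 0.085, 0.001]
force: [0.5, -0.1, 1.0]
finger_gap: 0.0853
```

```bash
python3 -c "
from h import *
go(.6306,-.0657,.088,.1713)"
```

```text
t 10.25 pos [ 0.6335 -0.0653  0.0938] yaw 0.1708 gap 0.0853 F [ 0.5 -0.1  1. ] -> shift [-0.0029 -0.0001  0.0058] turn -0.0005
```

arm_command(
  targets=[
    [-0.003,0,0.006,0,-1],
    [-0.003,0,0.006,0,-1],
    [-0.003,0,0.006,0,0.2],
    [-0.003,0,0.006,0,0.6],
    [-0.003,0,0.006,0,1],
  ],
  force=40,
)

```text
t: 10.75
ee_pos: [0.6298, -0.0654, 0.0871]
ee_rot: [0.0, 0.996, 0.085, 0.0]
force: [-0.8, 0.7, 2.8]
finger_gap: 0.0512
```

arm_command(
  targets=[
    [0,0,0,0,1],
    [0,0,0,0,1],
    [0,0,0,0,1],
    [0,0,0,0,1],
    [0,0,0,0,1],
  ],
)

```text
t: 11.25
ee_pos: [0.6298, -0.0655, 0.0871]
ee_rot: [0.0, 0.996, 0.085, 0.0]
force: [-1.3, 0.1, 4.8]
finger_gap: 0.0512
```

```bash
python3 -c "
from h import *
go(.481,-.329,.25,.1713)"
```

```text
t 11.25 pos [ 0.6298 -0.0655  0.0871] yaw 0.1711 gap 0.0512 F [-1.3  0.1  4.8] -> shift [-0.1913  0.2344 -0.1631] turn -0.0002
```

arm_command(
  targets=[
    [0,0,-0.03,0,1],
    [0,0,-0.07,0,1],
    [0,0,-0.11,0,1],
    [0,0,-0.15,0,1],
    [-0.02,0.025,-0.163,0,1],
  ],
)

```text
t: 11.75
ee_pos: [0.618, -0.088, 0.2534]
ee_rot: [-0.002, 0.996, 0.089, 0.005]
force: [-0.4, 0.1, -1.7]
finger_gap: 0.0509
```

arm_command(
  targets=[
    [-0.03,0.037,0,0,1],
    [-0.06,0.074,0,0,1],
    [-0.09,0.11,0,0,1],
    [-0.12,0.147,0,0,1],
    [-0.15,0.183,0,0,1],
  ],
)

```text
t: 12.25
ee_pos: [0.4955, -0.3009, 0.2487]
ee_rot: [-0.0, 0.996, 0.085, -0.001]
force: [0.1, -0.6, -3.1]
finger_gap: 0.0515
```

arm_command(
  targets=[
    [-0.018,0.02,0,0,1],
    [-0.021,0.024,0,0,1],
    [-0.021,0.024,0.03,0,1],
    [-0.021,0.024,0.07,0,1],
    [-0.021,0.024,0.07,0,1],
  ],
)

```text
t: 12.75
ee_pos: [0.4772, -0.3235, 0.1744]
ee_rot: [-0.004, 0.996, 0.086, -0.005]
force: [-0.8, 1.0, -3.7]
finger_gap: 0.0515
```

```bash
python3 -c "
from h import *
go(.481,-.328,.0836,.1713)"
```

```text
t 12.75 pos [ 0.4772 -0.3235  0.1744] yaw 0.1721 gap 0.0515 F [-0.8  1.  -3.7] -> shift [0.0037 0.0058 0.0907] turn 0.0008
```

arm_command(
  targets=[
    [0,0.001,0.035,0,1],
    [0,0.001,0.065,0,1],
    [0,0.001,0.085,0,1],
    [0,0.001,0.092,0,1],
    [0,0.001,0.095,0,1],
  ],
)

```text
t: 13.25
ee_pos: [0.4815, -0.3275, 0.0848]
ee_rot: [-0.0, 0.996, 0.086, 0.0]
force: [0.2, -0.2, -1.7]
finger_gap: 0.0511
```

arm_command(
  targets=[
    [0,0,0.001,0,1],
    [0,0,0.001,0,1],
    [0,0,0.002,0,1],
    [0,0,0.002,0,1],
  ],
)

```text
t: 13.65
ee_pos: [0.4812, -0.328, 0.0831]
ee_rot: [0.0, 0.996, 0.085, 0.0]
force: [-0.3, 0.7, 0.4]
finger_gap: 0.0515
```

arm_command(
  targets=[
    [0,0,0,0,0.2],
    [0,0,0,0,-0.2],
    [0,0,0,0,-0.6],
    [0,0,0,0,-1],
    [0,0,0,0,-1],
  ],
)

```text
t: 14.15
ee_pos: [0.4808, -0.3277, 0.0824]
ee_rot: [0.0, 0.996, 0.085, 0.0]
force: [0.4, -0.1, 0.0]
finger_gap: 0.0853
```

arm_command(
  targets=[
    [0,0,0,0,-1],
    [0,0,-0.03,0,-1],
    [0,0,-0.07,0,-1],
    [0,0,-0.11,0,-1],
    [0.02,-0.03,-0.15,0,-1],
  ],
)

```text
t: 14.65
ee_pos: [0.4919, -0.3022, 0.2313]
ee_rot: [0.002, 0.997, 0.081, -0.001]
force: [1.2, -1.2, -0.4]
finger_gap: 0.0852
```

```bash
python3 - <<'E'
from h import *
T,im=snap('wrist','w5')
for n in ('jar_green','jar_yellow','tray'): print([(world(T,d['xyz']).round(4).tolist(),round(d['conf'],2)) for d in tip_of('wrist',n)[:3]])
go(.610,.0518,.235,.1713)
E
```

```text
[([0.4839, -0.3272, 0.0075], 0.55)]
[([0.5575, -0.3471, 0.0036], 0.6)]
[([0.5982, -0.01, 0.0033], 0.32)]
t 14.85 pos [ 0.4951 -0.2964  0.2304] yaw 0.1729 gap 0.0853 F [-1.1  1.1 -1.3] -> shift [ 0.1731 -0.3233 -0.0046] turn 0.0016
```

arm_command(
  targets=[
    [0.022,-0.041,0,0.001,-1],
    [0.044,-0.082,0,0.001,-1],
    [0.066,-0.123,0,0.001,-1],
    [0.088,-0.164,0,0.001,-1],
    [0.11,-0.205,0,0.001,-1],
  ],
)

```text
t: 15.35
ee_pos: [0.567, -0.0759, 0.2278]
ee_rot: [0.0, 0.996, 0.084, -0.002]
force: [1.0, -0.1, 0.9]
finger_gap: 0.0856
```

arm_command(
  targets=[
    [0.022,-0.041,0,0,-1],
    [0.044,-0.082,0,0,-1],
    [0.06,-0.112,0.01,0,-1],
    [0.062,-0.117,0.04,0,-1],
    [0.062,-0.117,0.05,0,-1],
  ],
)

```text
t: 15.85
ee_pos: [0.6066, 0.0501, 0.1753]
ee_rot: [0.0, 0.996, 0.086, -0.004]
force: [-1.1, -0.5, -0.7]
finger_gap: 0.0856
```

arm_command(
  targets=[
    [0,0,0,0,-1],
    [0,0,0,0,-1],
  ],
)

```text
t: 16.05
ee_pos: [0.609, 0.0472, 0.1794]
ee_rot: [0.001, 0.997, 0.084, -0.001]
force: [0.8, -0.2, -0.2]
finger_gap: 0.0854
```

```bash
python3 - <<'E'
from h import *
go(.610,.0518,.088,.1713)
T,im=snap('wrist','w6')
lid(T,im,170,8,(.610,.0518))
for n in ('jar_red','weight'): print([(world(T,d['xyz']).round(4).tolist(),round(d['conf'],2)) for d in tip_of('wrist',n)[:3]])
E
```

```text
t 16.05 pos [0.609  0.0472 0.1794] yaw 0.1672 gap 0.0854 F [ 0.8 -0.2 -0.2] -> shift [ 0.0018 -0.0045  0.0914] turn -0.0041
pred px [246.1181 213.1962]
blob [ 205  167   81   82 5126] [245.4358 207.8367]
[([0.605, 0.0506, 0.0064], 0.96), ([0.4547, 0.1221, -0.0008], 0.68)]
[([0.6204, -0.0032, 0.0119], 0.73), ([0.4416, -0.0319, 0.0017], 0.57)]
```

View pics/w6.png

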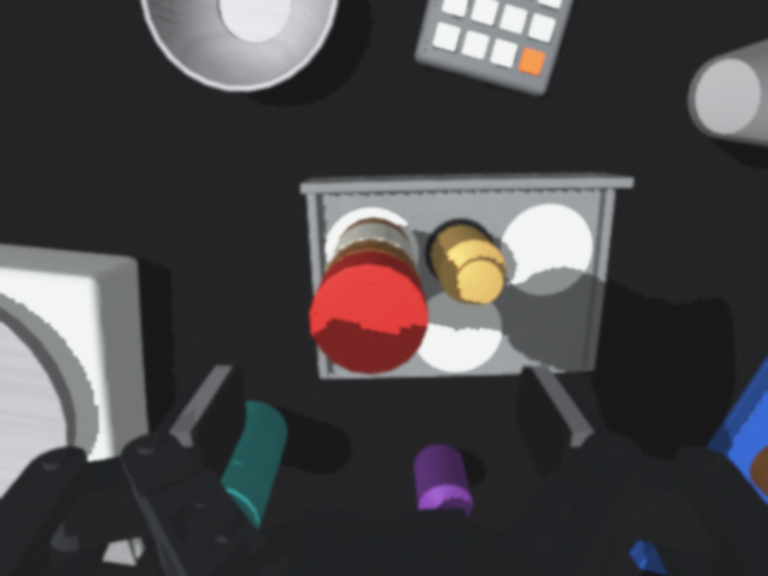

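The red lid centre is at (369,317), against a predicted (369,320). Both emptied discs show. Descending.

arm_command(
  targets=[
    [0.002,-0.004,0.04,-0.003,-1],
    [0.002,-0.004,0.075,-0.003,-1],
    [0.002,-0.004,0.09,-0.003,-1],
    [0.002,-0.004,0.09,-0.003,-1],
    [0.002,-0.004,0.09,-0.003,-1],
  ],
)

```text
t: 16.7
ee_pos: [0.6116, 0.0535, 0.0908]
ee_rot: [0.0, 0.996, 0.086, 0.001]
force: [0.0, 0.3, 0.9]
finger_gap: 0.0854
```

```bash
python3 -c "
from h import *
go(.6103,.0518,.088,.1713)"
```

```text
t 16.7 pos [0.6116 0.0535 0.0908] yaw 0.1724 gap 0.0854 F [0.  0.3 0.9] -> shift [-0.0015  0.0015  0.0028] turn 0.0011
```

arm_command(
  targets=[
    [-0.001,0.001,0.003,0.001,-1],
    [-0.001,0.001,0.003,0.001,-1],
    [-0.001,0.001,0.003,0.001,0.2],
    [-0.001,0.001,0.003,0.001,0.6],
    [-0.001,0.001,0.003,0.001,1],
  ],
  force=40,
)

```text
t: 17.2
ee_pos: [0.6102, 0.0526, 0.0872]
ee_rot: [0.0, 0.996, 0.086, 0.001]
force: [0.7, 0.1, 1.7]
finger_gap: 0.0514
```

arm_command(
  targets=[
    [0,0,0,0,1],
    [0,0,0,0,1],
    [0,0,0,0,1],
    [0,0,0,0,1],
  ],
)

```text
t: 17.6
ee_pos: [0.6102, 0.0526, 0.0872]
ee_rot: [0.0, 0.996, 0.086, 0.001]
force: [0.1, 0.1, 6.0]
finger_gap: 0.0513
```

```bash
python3 -c "
from h import *
go(.404,-.309,.25,.1713)"
```

```text
t 17.6 pos [0.6102 0.0526 0.0872] yaw 0.1719 gap 0.0513 F [0.1 0.1 6. ] -> shift [-0.2648  0.321  -0.1631] turn 0.0006
```

arm_command(
  targets=[
    [0,0,-0.03,0,1],
    [0,0,-0.07,0,1],
    [0,0,-0.11,0,1],
    [0,0,-0.15,0,1],
    [-0.02,0.025,-0.163,0,1],
  ],
)

```text
t: 18.1
ee_pos: [0.5977, 0.03, 0.2534]
ee_rot: [-0.002, 0.996, 0.089, 0.005]
force: [1.3, 0.1, -2.0]
finger_gap: 0.0515
```

arm_command(
  targets=[
    [-0.03,0.036,0,0,1],
    [-0.06,0.072,0,0,1],
    [-0.09,0.108,0,0,1],
    [-0.12,0.145,0,0,1],
    [-0.15,0.181,0,0,1],
  ],
)

```text
t: 18.6
ee_pos: [0.4757, -0.1808, 0.249]
ee_rot: [-0.0, 0.996, 0.086, -0.001]
force: [0.3, -1.7, -2.1]
finger_gap: 0.0509
```

arm_command(
  targets=[
    [-0.03,0.036,0,0,1],
    [-0.06,0.072,0,0,1],
    [-0.085,0.103,0,0,1],
    [-0.094,0.114,0,0,1],
    [-0.094,0.114,0,0,1],
  ],
)

```text
t: 19.1
ee_pos: [0.4023, -0.31, 0.249]
ee_rot: [0.0, 0.997, 0.083, -0.001]
force: [-0.1, 1.2, -2.7]
finger_gap: 0.051
```

```bash
python3 -c "
from h import *
go(.404,-.309,.0832,.1713)"
```

```text
t 19.1 pos [ 0.4023 -0.31    0.249 ] yaw 0.1668 gap 0.051 F [-0.1  1.2 -2.7] -> shift [ 0.0021 -0.0006  0.1658] turn -0.0045
```

arm_command(
  targets=[
    [0,0,0.04,0,1],
    [0,0,0.085,0,1],
    [0,0,0.125,0,1],
    [0,0,0.155,0,1],
    [0,0,0.163,0,1],
  ],
)

```text
t: 19.6
ee_pos: [0.4037, -0.3043, 0.0835]
ee_rot: [-0.003, 0.996, 0.087, -0.002]
force: [-0.1, -0.8, -1.9]
finger_gap: 0.0515
```

arm_command(
  targets=[
    [0,0,0.001,0,1],
    [0,0,0.002,0,1],
    [0,0,0.003,0,1],
    [0,0,0.003,0,1],
  ],
)

```text
t: 20.0
ee_pos: [0.4051, -0.3083, 0.0846]
ee_rot: [0.001, 0.996, 0.086, 0.001]
force: [-0.3, 1.1, -2.1]
finger_gap: 0.051
```

arm_command(
  targets=[
    [0,0,0.001,0,1],
    [0,0,0.0015,0,1],
    [0,0,0.0015,0,1],
  ],
)

```text
t: 20.3
ee_pos: [0.4049, -0.3083, 0.0832]
ee_rot: [0.001, 0.996, 0.086, 0.001]
force: [-0.8, -0.2, 5.4]
finger_gap: 0.0511
```

arm_command(
  targets=[
    [0,0,0,0,0.2],
    [0,0,0,0,-0.2],
    [0,0,0,0,-0.6],
    [0,0,0,0,-1],
    [0,0,0,0,-1],
  ],
)

```text
t: 20.8
ee_pos: [0.4044, -0.308, 0.0821]
ee_rot: [0.0, 0.996, 0.086, 0.0]
force: [-0.5, 0.1, 0.4]
finger_gap: 0.0857
```

arm_command(
  targets=[
    [0,0,0,0,-1],
    [0,0,-0.03,0,-1],
    [0,0,-0.07,0,-1],
    [0,0,-0.11,0,-1],
    [0.02,-0.03,-0.15,0,-1],
  ],
)

```text
t: 21.3
ee_pos: [0.416, -0.2813, 0.2309]
ee_rot: [0.002, 0.997, 0.082, -0.0]
force: [0.9, -0.5, 0.7]
finger_gap: 0.0851
```

```bash
python3 - <<'E'
from h import *
go(.610,-.0067,.22,.1713)
T,im=snap('scene','s3')
for n in ('jar_red','jar_green','jar_yellow','balance'): print(n,[(world(T,d['xyz']).round(4).tolist(),round(d['conf'],2)) for d in tip_of('scene',n)[:3]])
E
```

```text
t 21.3 pos [ 0.416  -0.2813  0.2309] yaw 0.164 gap 0.0851 F [ 0.9 -0.5  0.7] -> shift [ 0.2362 -0.2393  0.0099] turn -0.0073
jar_red [([0.452, 0.1221, 0.0045], 0.83), ([0.3999, -0.3057, 0.0053], 0.69)]
jar_green [([0.4815, -0.3297, 0.0073], 0.92), ([0.7526, -0.1664, 0.004], 0.7)]
jar_yellow [([0.5532, -0.3444, 0.007], 0.77)]
balance [([0.4798, 0.3053, 0.0002], 0.68)]
```

View pics/s3.png

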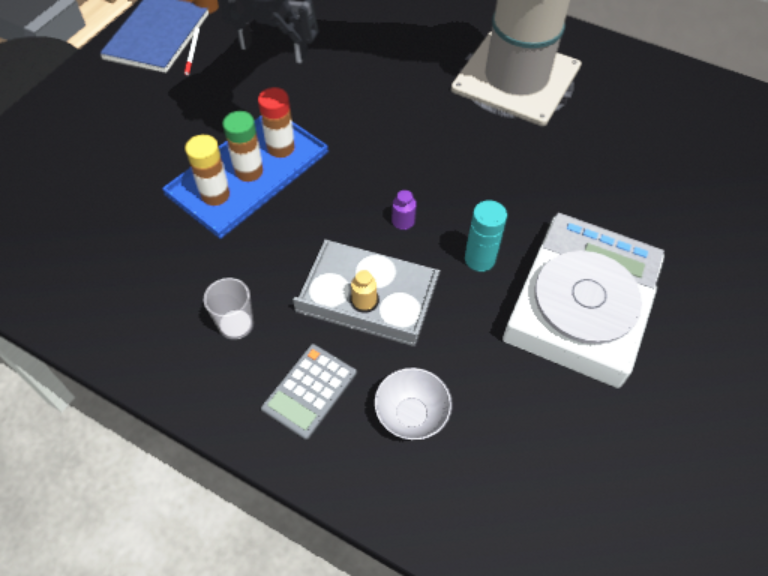

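All three jars stand in the tray (lids at (203,150), (240,125), (274,103)), and the weight is alone at (364,290). To the weight.

arm_command(
  targets=[
    [0.033,-0.033,0,0,-1],
    [0.066,-0.066,0,0,-1],
    [0.1,-0.1,0,0,-1],
    [0.133,-0.133,0,0,-1],
    [0.166,-0.166,0,0,-1],
  ],
)

```text
t: 22.05
ee_pos: [0.5527, -0.0849, 0.2273]
ee_rot: [0.0, 0.996, 0.085, -0.002]
force: [0.7, -0.3, 0.7]
finger_gap: 0.0858
```

arm_command(
  targets=[
    [0.033,-0.033,0,0,-1],
    [0.06,-0.06,0,0,-1],
    [0.066,-0.067,0.04,0,-1],
    [0.066,-0.067,0.07,0,-1],
    [0.066,-0.067,0.08,0,-1],
  ],
)

```text
t: 22.55
ee_pos: [0.6032, -0.0087, 0.1441]
ee_rot: [0.0, 0.996, 0.086, -0.005]
force: [-0.1, -1.1, -0.7]
finger_gap: 0.0853
```

arm_command(
  targets=[
    [0,0,0,0,-1],
    [0,0,0,0,-1],
  ],
)

```text
t: 22.75
ee_pos: [0.607, -0.0091, 0.1496]
ee_rot: [0.0, 0.996, 0.085, 0.0]
force: [0.3, -0.4, 0.1]
finger_gap: 0.0855
```

```bash
python3 - <<'E'
from h import *
go(.620,-.0065,.1,.1713)
T,im=snap('wrist','w7')
for dx in (0,.013): print(proj('wrist',T,[.620+dx,-.0065,.078])*1.5)
print('base',proj('wrist',T,[.620,-.0065,.056])*1.5)
print([(world(T,d['xyz']).round(4).tolist(),round(d['conf'],2)) for d in tip_of('wrist','weight')[:3]])
E
```

```text
t 22.75 pos [ 0.607  -0.0091  0.1496] yaw 0.1705 gap 0.0855 F [ 0.3 -0.4  0.1] -> shift [ 0.0132 -0.0003  0.0496] turn -0.0008
[378.971  277.5054]
[383.6745 251.0865]
base [379.1192 265.4288]
[([0.6228, 0.0015, 0.012], 0.83), ([0.4411, -0.0288, 0.0026], 0.55)]
```

View pics/w7.png

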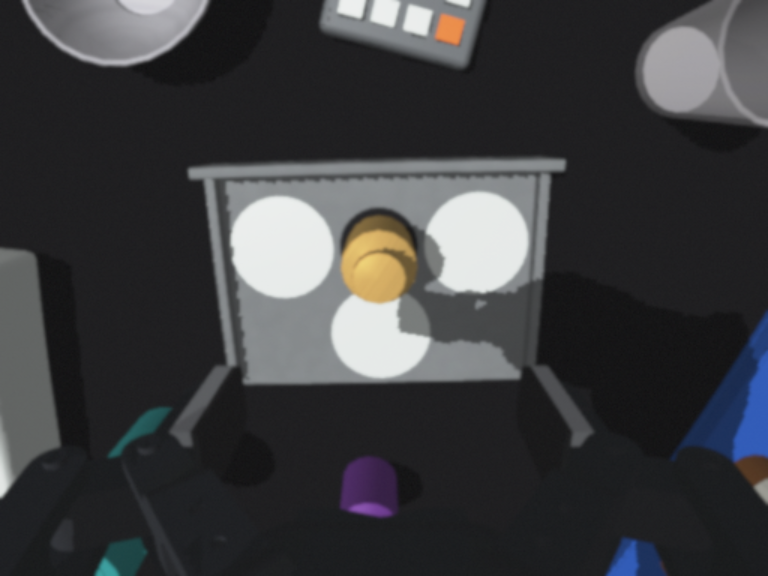

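The knob is centred at (380,277), as predicted. I'll lower onto the 40 mm cylinder.

arm_command(
  targets=[
    [0.013,0,0,0,-1],
    [0.013,0,0.04,0,-1],
    [0.013,0,0.08,0,-1],
    [0.013,0,0.11,0,-1],
    [0.013,0,0.12,0,-1],
  ],
)

```text
t: 23.35
ee_pos: [0.6181, -0.0061, 0.0275]
ee_rot: [-0.0, 0.996, 0.086, -0.002]
force: [0.1, 0.3, 0.1]
finger_gap: 0.0853
```

arm_command(
  targets=[
    [0,0,0,0,-1],
    [0,0,0.005,0,-1],
    [0,0,0.005,0,-1],
  ],
)

```text
t: 23.65
ee_pos: [0.6206, -0.0059, 0.0256]
ee_rot: [0.0, 0.996, 0.086, 0.001]
force: [-0.1, 0.6, 0.2]
finger_gap: 0.0855
```

```bash
python3 -c "
from h import *
go(.62,-.0068,.016,.1713)"
```

```text
t 23.65 pos [ 0.6206 -0.0059  0.0256] yaw 0.1718 gap 0.0855 F [-0.1  0.6  0.2] -> shift [-0.0007  0.0008  0.0096] turn 0.0005
```

arm_command(
  targets=[
    [-0.001,0.001,0.009,0,-1],
    [-0.001,0.001,0.009,0,-0.3],
    [-0.001,0.001,0.009,0,0.2],
    [-0.001,0.001,0.009,0,0.6],
    [-0.001,0.001,0.009,0,1],
  ],
  force=60,
)

```text
t: 24.15
ee_pos: [0.6187, -0.0063, 0.0157]
ee_rot: [-0.0, 0.996, 0.086, 0.0]
force: [-1.5, 0.6, 4.1]
finger_gap: 0.0391
```

arm_command(
  targets=[
    [0,0,0,0,1],
    [0,0,0,0,1],
    [0,0,0,0,1],
    [0,0,0,0,1],
  ],
)

```text
t: 24.55
ee_pos: [0.6187, -0.0063, 0.0157]
ee_rot: [-0.0, 0.996, 0.086, 0.0]
force: [-1.0, 1.4, 6.0]
finger_gap: 0.0391
```

```bash
python3 -c "
from h import *
go(.4803,.3050,.22,.1713)"
```

```text
t 24.55 pos [ 0.6187 -0.0063  0.0157] yaw 0.1722 gap 0.0391 F [-1.   1.4  6. ] -> shift [-0.0829 -0.3306 -0.2041] turn 0.0009
```

arm_command(
  targets=[
    [0,0,-0.03,0,1],
    [0,0,-0.07,0,1],
    [0,0,-0.115,0,1],
    [0,0,-0.16,0,1],
    [-0.01,-0.04,-0.185,0,1],
  ],
)

```text
t: 25.05
ee_pos: [0.6054, 0.0224, 0.203]
ee_rot: [0.004, 0.997, 0.081, 0.003]
force: [1.6, 0.0, -6.4]
finger_gap: 0.0388
```

arm_command(
  targets=[
    [-0.011,-0.045,0,0,1],
    [-0.022,-0.09,0,0,1],
    [-0.033,-0.135,0,0,1],
    [-0.044,-0.18,0,0,1],
    [-0.055,-0.225,0,0,1],
  ],
)

```text
t: 25.55
ee_pos: [0.5075, 0.2436, 0.199]
ee_rot: [0.001, 0.996, 0.086, -0.001]
force: [1.3, 1.1, -5.5]
finger_gap: 0.0385
```

arm_command(
  targets=[
    [-0.01,-0.04,0,0,1],
    [-0.018,-0.064,0,0,1],
    [-0.018,-0.065,0,0,1],
    [-0.018,-0.065,0,0,1],
    [-0.018,-0.065,0,0,1],
  ],
)

```text
t: 26.05
ee_pos: [0.4807, 0.302, 0.1994]
ee_rot: [0.001, 0.996, 0.085, -0.0]
force: [0.9, -0.3, -5.6]
finger_gap: 0.0387
```

```bash
python3 - <<'E'
from h import *
go(.480,.305,.0877,.1713)
T,im=snap('wrist','w8')
print(proj('wrist',T,[.4803,.305,.08])*1.5,proj('wrist',T,[.4803+.026,.305,.08])*1.5)
E
```

```text
t 26.05 pos [0.4807 0.302  0.1994] yaw 0.1701 gap 0.0387 F [ 0.9 -0.3 -5.6] -> shift [-0.     -0.0033  0.1117] turn -0.0012
[374.3481 275.4696] [381.9869 231.7075]
```

View pics/w8.png

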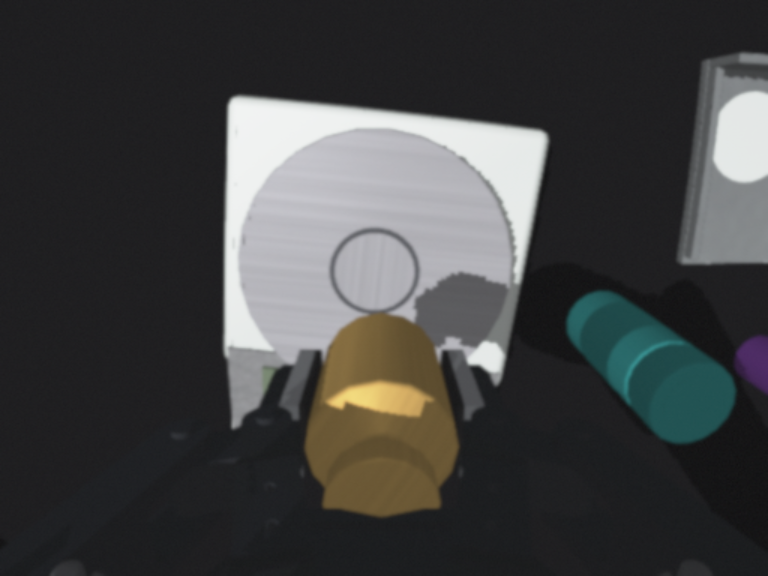

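The ring centre is at (374.5,270.5), about 3 mm beyond my estimate in x. The weight is held upright. I'll lower it gently.

arm_command(
  targets=[
    [0.001,-0.003,0.03,-0.001,1],
    [0.001,-0.003,0.06,-0.001,1],
    [0.001,-0.003,0.085,-0.001,1],
    [0.001,-0.003,0.1,-0.001,1],
    [0.001,-0.003,0.1,-0.001,1],
  ],
)

```text
t: 26.6
ee_pos: [0.48, 0.3046, 0.0978]
ee_rot: [0.002, 0.996, 0.085, -0.002]
force: [-0.9, 0.1, -5.3]
finger_gap: 0.0391
```

arm_command(
  targets=[
    [0,0,0,0,1],
    [0,0,0,0,1],
  ],
)

```text
t: 26.8
ee_pos: [0.482, 0.3072, 0.1013]
ee_rot: [-0.001, 0.996, 0.086, 0.001]
force: [0.1, -0.3, -6.3]
finger_gap: 0.0384
```

```bash
python3 -c "
from h import *
go(.481,.3053,.0877,.1713)"
```

```text
t 26.8 pos [0.482  0.3072 0.1013] yaw 0.172 gap 0.0384 F [ 0.1 -0.3 -6.3] -> shift [-0.0013  0.0017  0.0136] turn 0.0007
```

arm_command(
  targets=[
    [-0.001,0.001,0.006,0,1],
    [-0.001,0.001,0.01,0,1],
    [-0.001,0.001,0.012,0,1],
    [-0.001,0.001,0.012,0,1],
  ],
)

```text
t: 27.2
ee_pos: [0.4799, 0.3059, 0.088]
ee_rot: [0.0, 0.996, 0.086, -0.0]
force: [-0.7, 0.4, -6.7]
finger_gap: 0.0391
```

arm_command(
  targets=[
    [0,0,0.001,0,1],
    [0,0,0.001,0,1],
  ],
)

```text
t: 27.4
ee_pos: [0.48, 0.306, 0.0877]
ee_rot: [-0.0, 0.996, 0.086, 0.0]
force: [-1.3, -1.3, 0.5]
finger_gap: 0.0391
```

arm_command(
  targets=[
    [0,0,0.0003,0,0.4],
    [0,0,0.0003,0,0],
    [0,0,0.0003,0,-0.5],
    [0,0,0.0003,0,-1],
    [0,0,0.0003,0,-1],
  ],
)

```text
t: 27.9
ee_pos: [0.4802, 0.3062, 0.0869]
ee_rot: [-0.0, 0.996, 0.086, 0.0]
force: [0.1, 0.0, 0.9]
finger_gap: 0.0835
```

arm_command(
  targets=[
    [0,0,0,0,-1],
    [0,0,-0.03,0,-1],
    [0,0,-0.07,0,-1],
    [0,0,-0.11,0,-1],
    [0,0,-0.13,0,-1],
  ],
)

```text
t: 28.4
ee_pos: [0.4813, 0.3069, 0.2203]
ee_rot: [-0.001, 0.996, 0.086, 0.002]
force: [0.9, 1.1, -0.2]
finger_gap: 0.0854
```

```bash
python3 - <<'E'
from h import *
T,im=snap('wrist','w9')
print(proj('wrist',T,[.4815,.306,.15])*1.5,proj('wrist',T,[.4815,.306,.08])*1.5)
print([(world(T,d['xyz']).round(4).tolist(),round(d['conf'],2)) for d in tip_of('wrist','weight')[:3]])
go(.4049,-.3083,.235,.1713)
E
```

```text
[381.9955 305.3594] [381.9981 267.4209]
[([0.4411, -0.0263, -0.0006], 0.67), ([0.4821, 0.3091, 0.0847], 0.66)]
t 28.5 pos [0.4818 0.3072 0.2203] yaw 0.1728 gap 0.0852 F [-0.2  0.2 -0.6] -> shift [-0.1815  0.5931 -0.0176] turn 0.0015
```

View pics/w9.png

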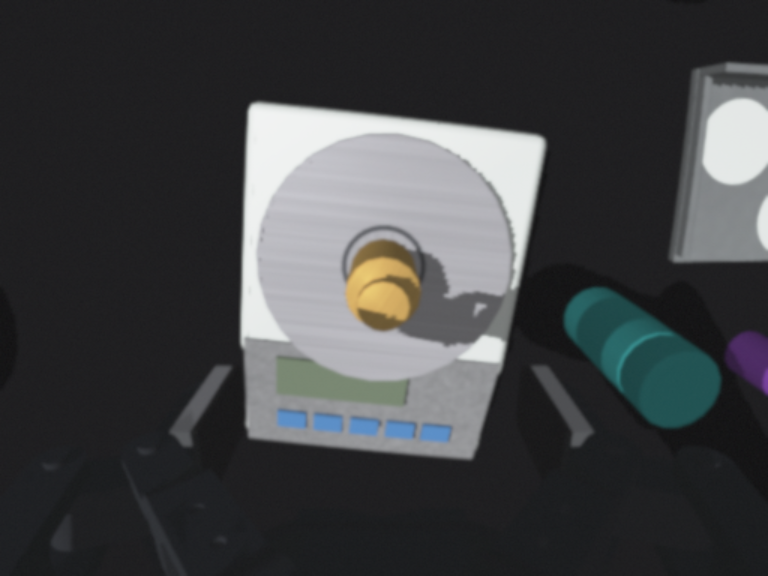

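The weight stands inside the ring, with base and ring both centred near (384,265). Now the jars go back, starting with red.

arm_command(
  targets=[
    [0,0.047,-0.01,0,-1],
    [0,0.094,-0.015,0,-1],
    [0,0.141,-0.015,0,-1],
    [0,0.188,-0.015,0,-1],
    [0,0.235,-0.015,0,-1],
  ],
)

```text
t: 29.0
ee_pos: [0.5198, 0.0725, 0.2308]
ee_rot: [0.0, 0.996, 0.087, -0.001]
force: [1.4, -0.6, -0.3]
finger_gap: 0.0853
```

arm_command(
  targets=[
    [-0.015,0.045,0,0,-1],
    [-0.03,0.09,0,0,-1],
    [-0.05,0.135,0,0,-1],
    [-0.07,0.18,0,0,-1],
    [-0.09,0.22,0,0,-1],
  ],
)

```text
t: 29.5
ee_pos: [0.4682, -0.16, 0.2308]
ee_rot: [-0.0, 0.996, 0.086, -0.001]
force: [0.5, -0.1, 1.2]
finger_gap: 0.085
```

```bash
python3 -c "
from h import *
go(.4049,-.3083,.235,.1713)"
```

```text
t 29.5 pos [ 0.4682 -0.16    0.2308] yaw 0.172 gap 0.085 F [ 0.5 -0.1  1.2] -> shift [-0.0877  0.1353 -0.0041] turn 0.0007
```

arm_command(
  targets=[
    [-0.026,0.04,0,0,-1],
    [-0.052,0.08,0,0,-1],
    [-0.075,0.116,0,0,-1],
    [-0.087,0.133,0,0,-1],
    [-0.087,0.133,0,0,-1],
  ],
)

```text
t: 30.0
ee_pos: [0.4039, -0.3072, 0.2307]
ee_rot: [0.0, 0.997, 0.083, -0.001]
force: [-0.4, -0.1, -0.7]
finger_gap: 0.0852
```

arm_command(
  targets=[
    [0,0,0,0,-1],
    [0,0,0.03,0,-1],
    [0,0,0.05,0,-1],
    [0,0,0.05,0,-1],
    [0,0,0.05,0,-1],
  ],
)

```text
t: 30.5
ee_pos: [0.4075, -0.3024, 0.1818]
ee_rot: [-0.001, 0.996, 0.088, -0.0]
force: [0.1, -0.0, 0.3]
finger_gap: 0.0854
```

```bash
python3 -c "
from h import *
go(.4049,-.3083,.0832,.1719)"
```

```text
t 30.5 pos [ 0.4075 -0.3024  0.1818] yaw 0.1753 gap 0.0854 F [ 0.1 -0.   0.3] -> shift [-0.0036  0.0055  0.0986] turn 0.0034
```

arm_command(
  targets=[
    [-0.003,0.005,0.03,0.003,-1],
    [-0.003,0.005,0.06,0.003,-1],
    [-0.003,0.005,0.09,0.003,-1],
    [-0.003,0.005,0.098,0.003,-1],
    [-0.003,0.005,0.098,0.003,-1],
  ],
)

```text
t: 31.0
ee_pos: [0.405, -0.3087, 0.0839]
ee_rot: [-0.0, 0.996, 0.085, -0.0]
force: [0.1, -0.7, 0.5]
finger_gap: 0.0854
```

arm_command(
  targets=[
    [0,0,0,0,-1],
    [0,0,0,0,-1],
  ],
)

```text
t: 31.2
ee_pos: [0.4059, -0.3098, 0.0855]
ee_rot: [0.001, 0.996, 0.085, 0.001]
force: [0.4, 0.2, 0.8]
finger_gap: 0.0855
```

```bash
python3 -c "
from h import *
go(.4049,-.3083,.0832,.1719)"
```

```text
t 31.2 pos [ 0.4059 -0.3098  0.0855] yaw 0.1701 gap 0.0855 F [0.4 0.2 0.8] -> shift [-0.0007 -0.0017  0.0023] turn -0.0018
```

arm_command(
  targets=[
    [-0.001,-0.002,0.002,-0.002,-1],
    [-0.001,-0.002,0.002,-0.002,-0.3],
    [-0.001,-0.002,0.002,-0.002,0.2],
    [-0.001,-0.002,0.002,-0.002,0.6],
    [-0.001,-0.002,0.002,-0.002,1],
  ],
  force=40,
)

```text
t: 31.7
ee_pos: [0.4036, -0.3076, 0.0823]
ee_rot: [0.0, 0.996, 0.086, 0.0]
force: [-0.4, 0.2, 5.4]
finger_gap: 0.0512
```

arm_command(
  targets=[
    [0,0,0,0,1],
    [0,0,0,0,1],
    [0,0,0,0,1],
    [0,0,0,0,1],
  ],
)

```text
t: 32.1
ee_pos: [0.4036, -0.3077, 0.0823]
ee_rot: [0.0, 0.996, 0.086, 0.0]
force: [-0.9, 1.1, 6.5]
finger_gap: 0.0512
```

```bash
python3 -c "
from h import *
go(.6102,.0526,.25,.1719)"
```

```text
t 32.1 pos [ 0.4036 -0.3077  0.0823] yaw 0.1718 gap 0.0512 F [-0.9  1.1  6.5] -> shift [ 0.2652 -0.3195 -0.1677] turn -0.0001
```

arm_command(
  targets=[
    [0,0,-0.03,0,1],
    [0,0,-0.07,0,1],
    [0,0,-0.11,0,1],
    [0,0,-0.15,0,1],
    [0.02,-0.025,-0.167,0,1],
  ],
)

```text
t: 32.6
ee_pos: [0.4178, -0.2841, 0.2521]
ee_rot: [0.003, 0.997, 0.082, 0.001]
force: [1.0, -0.4, -3.0]
finger_gap: 0.0514
```

arm_command(
  targets=[
    [0.03,-0.036,0,0,1],
    [0.06,-0.072,0,0,1],
    [0.09,-0.108,0,0,1],
    [0.12,-0.145,0,0,1],
    [0.15,-0.181,0,0,1],
  ],
)

```text
t: 33.1
ee_pos: [0.5357, -0.0734, 0.2483]
ee_rot: [-0.0, 0.996, 0.086, -0.001]
force: [1.2, -0.7, -2.1]
finger_gap: 0.051
```

arm_command(
  targets=[
    [0.03,-0.036,0,0,1],
    [0.06,-0.072,0,0,1],
    [0.085,-0.103,0,0,1],
    [0.094,-0.113,0,0,1],
    [0.094,-0.113,0,0,1],
  ],
)

```text
t: 33.6
ee_pos: [0.6089, 0.0551, 0.2478]
ee_rot: [-0.001, 0.996, 0.088, -0.001]
force: [-0.7, -1.2, -2.0]
finger_gap: 0.0512
```

arm_command(
  targets=[
    [0,0,0.02,0,1],
    [0,0,0.06,0,1],
    [0,0,0.1,0,1],
    [0,0,0.13,0,1],
    [0,0,0.13,0,1],
  ],
)

```text
t: 34.1
ee_pos: [0.6043, 0.0489, 0.1145]
ee_rot: [0.001, 0.996, 0.085, -0.005]
force: [-1.2, -0.8, -1.6]
finger_gap: 0.0514
```

arm_command(
  targets=[
    [0,0,0,0,1],
    [0,0,0,0,1],
  ],
)

```text
t: 34.3
ee_pos: [0.6103, 0.0513, 0.1209]
ee_rot: [0.0, 0.996, 0.085, 0.002]
force: [0.3, -0.2, -1.9]
finger_gap: 0.0513
```

```bash
python3 -c "
from h import *
go(.6090,.0526,.0867,.1719)"
```

```text
t 34.3 pos [0.6103 0.0513 0.1209] yaw 0.1708 gap 0.0513 F [ 0.3 -0.2 -1.9] -> shift [-0.0011 -0.0015  0.0342] turn -0.0011
```

arm_command(
  targets=[
    [-0.001,-0.001,0.01,-0.001,1],
    [-0.001,-0.001,0.02,-0.001,1],
    [-0.001,-0.001,0.028,-0.001,1],
    [-0.001,-0.001,0.03,-0.001,1],
    [-0.001,-0.001,0.03,-0.001,1],
  ],
)

```text
t: 34.8
ee_pos: [0.6073, 0.0529, 0.0882]
ee_rot: [0.0, 0.996, 0.086, -0.001]
force: [-0.7, 0.2, -2.3]
finger_gap: 0.0514
```

```bash
python3 -c "
from h import *
go(.6090,.0526,.0867,.1719)"
```

```text
t 34.8 pos [0.6073 0.0529 0.0882] yaw 0.1731 gap 0.0514 F [-0.7  0.2 -2.3] -> shift [0.0016 0.0006 0.0015] turn 0.0012
```

arm_command(
  targets=[
    [0.001,0.0,0,0.001,1],
    [0.001,0.0,0.0,0.001,1],
    [0.001,0.0,0,0.001,1],
  ],
)

```text
t: 35.1
ee_pos: [0.609, 0.0531, 0.0892]
ee_rot: [0.0, 0.996, 0.086, 0.0]
force: [0.2, 0.3, -2.9]
finger_gap: 0.0513
```

```bash
python3 -c "
from h import *
go(.6090,.0526,.0867,.1719)"
```

```text
t 35.1 pos [0.609  0.0531 0.0892] yaw 0.172 gap 0.0513 F [ 0.2  0.3 -2.9] -> shift [-0.0001  0.0005  0.0025] turn 0.0001
```

arm_command(
  targets=[
    [0,0.0005,0.001,0,1],
    [0,0.0005,0.002,0,1],
    [0,0.0005,0.0025,0,1],
    [0,0.0005,0.0025,0,1],
  ],
)

```text
t: 35.5
ee_pos: [0.6088, 0.0525, 0.0864]
ee_rot: [0.0, 0.996, 0.086, -0.0]
force: [-0.2, -0.1, -1.5]
finger_gap: 0.0511
```

arm_command(
  targets=[
    [0,0,0.0005,0,1],
    [0,0,0.0008,0,1],
    [0,0,0.0008,0,1],
  ],
)

```text
t: 35.8
ee_pos: [0.609, 0.0525, 0.0864]
ee_rot: [0.0, 0.996, 0.086, 0.0]
force: [-1.4, -0.7, 5.4]
finger_gap: 0.0511
```

Contact. Releasing, then on to green.

arm_command(
  targets=[
    [0,0,0,0,0.2],
    [0,0,0,0,-0.2],
    [0,0,0,0,-0.6],
    [0,0,0,0,-1],
    [0,0,0,0,-1],
  ],
)

```text
t: 36.3
ee_pos: [0.6089, 0.0527, 0.0855]
ee_rot: [-0.0, 0.996, 0.086, 0.0]
force: [0.7, 0.3, 0.0]
finger_gap: 0.085
```

arm_command(
  targets=[
    [0,0,0,0,-1],
    [0,0,-0.03,0,-1],
    [0,0,-0.07,0,-1],
    [0,0,-0.11,0,-1],
    [-0.01,0.02,-0.145,0,-1],
  ],
)

```text
t: 36.8
ee_pos: [0.6033, 0.0351, 0.2326]
ee_rot: [-0.001, 0.996, 0.089, 0.001]
force: [0.9, 0.4, -0.3]
finger_gap: 0.0855
```

```bash
python3 - <<'E'
from h import *
T,im=snap('wrist','w10')
lid(T,im,170,8,(.6102,.0526))
print([(world(T,d['xyz']).round(4).tolist(),round(d['conf'],2)) for d in tip_of('wrist','jar_red')[:3]])
go(.4812,-.328,.23,.1713)
E
```

```text
pred px [233.5171 179.3382]
blob [ 203  144   67   67 3429] [236.1292 177.1237]
[([0.4559, 0.1246, -0.0012], 0.97), ([0.6084, 0.0475, 0.0063], 0.71)]
t 36.9 pos [0.6051 0.0279 0.2358] yaw 0.1682 gap 0.0855 F [ 0.6 -1.1 -0.3] -> shift [-0.1818  0.3301  0.0054] turn -0.0031
```

arm_command(
  targets=[
    [-0.022,0.041,0,0,-1],
    [-0.044,0.082,0,0,-1],
    [-0.066,0.123,0,0,-1],
    [-0.088,0.164,0,0,-1],
    [-0.11,0.205,0,0,-1],
  ],
)

```text
t: 37.4
ee_pos: [0.5281, -0.191, 0.2299]
ee_rot: [-0.0, 0.996, 0.086, -0.0]
force: [-0.2, 0.0, -0.6]
finger_gap: 0.0853
```

arm_command(
  targets=[
    [-0.022,0.041,0,0,-1],
    [-0.044,0.082,0,0,-1],
    [-0.065,0.118,0,0,-1],
    [-0.071,0.127,0,0,-1],
    [-0.071,0.127,0.03,0,-1],
  ],
)

```text
t: 37.9
ee_pos: [0.4817, -0.3312, 0.2028]
ee_rot: [0.003, 0.997, 0.083, 0.003]
force: [1.3, -0.6, -0.3]
finger_gap: 0.0856
```

arm_command(
  targets=[
    [0,0,0.02,0,-1],
    [0,0,0.02,0,-1],
    [0,0,0.02,0,-1],
  ],
)

```text
t: 38.2
ee_pos: [0.4812, -0.3261, 0.1803]
ee_rot: [-0.0, 0.996, 0.086, -0.0]
force: [-1.0, -0.7, -1.0]
finger_gap: 0.0854
```

```bash
python3 -c "
from h import *
go(.4812,-.328,.0832,.1713)"
```

```text
t 38.2 pos [ 0.4812 -0.3261  0.1803] yaw 0.1729 gap 0.0854 F [-1.  -0.7 -1. ] -> shift [-0.0003  0.002   0.0971] turn 0.0016
```

arm_command(
  targets=[
    [0,0.001,0.035,0.001,-1],
    [0,0.001,0.07,0.001,-1],
    [0,0.001,0.09,0.001,-1],
    [0,0.001,0.097,0.001,-1],
    [0,0.001,0.097,0.001,-1],
  ],
)

```text
t: 38.7
ee_pos: [0.4815, -0.3277, 0.0838]
ee_rot: [-0.0, 0.996, 0.086, 0.0]
force: [-0.5, -0.2, 0.5]
finger_gap: 0.0856
```

arm_command(
  targets=[
    [0,0,0,0,-1],
    [0,0,0,0,-1],
  ],
)

```text
t: 38.9
ee_pos: [0.4822, -0.3285, 0.0852]
ee_rot: [0.001, 0.996, 0.085, 0.001]
force: [-0.6, 0.9, -0.3]
finger_gap: 0.0854
```

```bash
python3 -c "
from h import *
go(.4812,-.328,.0831,.1713)"
```

```text
t 38.9 pos [ 0.4822 -0.3285  0.0852] yaw 0.1711 gap 0.0854 F [-0.6  0.9 -0.3] -> shift [-0.0009 -0.0006  0.0021] turn -0.0002
```

arm_command(
  targets=[
    [-0.0005,0,0.001,0,-1],
    [-0.0005,0,0.001,0,-0.3],
    [-0.0005,0,0.001,0,0.2],
    [-0.0005,0,0.001,0,0.6],
    [-0.0005,0,0.001,0,1],
  ],
  force=40,
)

```text
t: 39.4
ee_pos: [0.4807, -0.3279, 0.083]
ee_rot: [0.0, 0.996, 0.085, 0.0]
force: [-0.6, -0.1, 5.0]
finger_gap: 0.0514
```

arm_command(
  targets=[
    [0,0,0,0,1],
    [0,0,0,0,1],
    [0,0,0,0,1],
    [0,0,0,0,1],
  ],
)

```text
t: 39.8
ee_pos: [0.4807, -0.3279, 0.0829]
ee_rot: [0.0, 0.996, 0.085, 0.0]
force: [-0.5, 0.4, 5.4]
finger_gap: 0.0513
```

```bash
python3 -c "
from h import *
go(.6298,-.0655,.25,.1711)"
```

```text
t 39.8 pos [ 0.4807 -0.3279  0.0829] yaw 0.171 gap 0.0513 F [-0.5  0.4  5.4] -> shift [ 0.1916 -0.2332 -0.167 ] turn -0.0001
```

arm_command(
  targets=[
    [0,0,-0.03,0,1],
    [0,0,-0.07,0,1],
    [0,0,-0.11,0,1],
    [0,0,-0.15,0,1],
    [0.02,-0.025,-0.167,0,1],
  ],
)

```text
t: 40.3
ee_pos: [0.4945, -0.306, 0.2529]
ee_rot: [0.003, 0.997, 0.081, 0.001]
force: [0.8, -0.5, -2.4]
finger_gap: 0.0509
```

arm_command(
  targets=[
    [0.03,-0.037,0,0,1],
    [0.06,-0.074,0,0,1],
    [0.09,-0.11,0,0,1],
    [0.12,-0.147,0,0,1],
    [0.15,-0.183,0,0,1],
  ],
)

```text
t: 40.8
ee_pos: [0.6128, -0.0922, 0.2487]
ee_rot: [-0.0, 0.996, 0.085, -0.001]
force: [0.7, -0.9, -2.1]
finger_gap: 0.051
```

arm_command(
  targets=[
    [0.018,-0.02,0,0,1],
    [0.021,-0.025,0,0,1],
    [0.021,-0.025,0.04,0,1],
    [0.021,-0.025,0.08,0,1],
    [0.021,-0.025,0.11,0,1],
  ],
)

```text
t: 41.3
ee_pos: [0.627, -0.067, 0.1367]
ee_rot: [0.0, 0.996, 0.085, -0.002]
force: [-0.1, 0.2, -2.8]
finger_gap: 0.0512
```

arm_command(
  targets=[
    [0,0,0.01,0,1],
    [0,0,0.02,0,1],
    [0,0,0.02,0,1],
    [0,0,0.02,0,1],
  ],
)

```text
t: 41.7
ee_pos: [0.6301, -0.0662, 0.1208]
ee_rot: [0.0, 0.996, 0.085, 0.001]
force: [0.0, 0.2, -2.5]
finger_gap: 0.0511
```

```bash
python3 -c "
from h import *
go(.6293,-.0654,.087,.1711)"
```

```text
t 41.7 pos [ 0.6301 -0.0662  0.1208] yaw 0.1707 gap 0.0511 F [ 0.   0.2 -2.5] -> shift [-0.0007 -0.0009  0.0338] turn -0.0004
```

arm_command(
  targets=[
    [-0.0005,-0.001,0.01,0,1],
    [-0.0005,-0.001,0.02,0,1],
    [-0.0005,-0.001,0.028,0,1],
    [-0.0005,-0.001,0.031,0,1],
    [-0.0005,-0.001,0.031,0,1],
  ],
)

```text
t: 42.2
ee_pos: [0.6281, -0.0649, 0.0878]
ee_rot: [-0.0, 0.996, 0.085, -0.001]
force: [-0.2, -1.2, -2.4]
finger_gap: 0.0509
```

arm_command(
  targets=[
    [0,0,0,0,1],
    [0,0,0,0,1],
    [0,0,0,0,1],
  ],
)

```text
t: 42.5
ee_pos: [0.6287, -0.065, 0.0889]
ee_rot: [0.0, 0.996, 0.085, 0.0]
force: [-1.0, -0.1, -2.4]
finger_gap: 0.0511
```

```bash
python3 -c "
from h import *
go(.6293,-.0654,.087,.1711)"
```

```text
t 42.5 pos [ 0.6287 -0.065   0.0889] yaw 0.1709 gap 0.0511 F [-1.  -0.1 -2.4] -> shift [0.0005 0.0005 0.0019] turn -0.0002
```

arm_command(
  targets=[
    [0.0005,0.0005,0.001,0,1],
    [0.0005,0.0005,0.002,0,1],
    [0.0005,0.0005,0.0025,0,1],
    [0.0005,0.0005,0.0025,0,1],
  ],
)

```text
t: 42.9
ee_pos: [0.6295, -0.0654, 0.087]
ee_rot: [0.0, 0.996, 0.085, 0.001]
force: [-0.2, 0.8, 4.4]
finger_gap: 0.0515
```

Contact. Releasing, then on to yellow at (0.5585,-0.3483).

arm_command(
  targets=[
    [0,0,0,0,0.2],
    [0,0,0,0,-0.2],
    [0,0,0,0,-0.6],
    [0,0,0,0,-1],
    [0,0,0,0,-1],
  ],
)

```text
t: 43.4
ee_pos: [0.629, -0.0654, 0.0859]
ee_rot: [-0.0, 0.996, 0.085, -0.0]
force: [-0.1, 0.4, 0.3]
finger_gap: 0.0852
```

arm_command(
  targets=[
    [0,0,0,0,-1],
    [0,0,-0.03,0,-1],
    [0,0,-0.07,0,-1],
    [0,0,-0.11,0,-1],
    [-0.01,0.02,-0.145,0,-1],
  ],
)

```text
t: 43.9
ee_pos: [0.6238, -0.0826, 0.2331]
ee_rot: [-0.001, 0.996, 0.088, 0.001]
force: [0.3, -0.5, -0.1]
finger_gap: 0.0853
```

```bash
python3 -c "
from h import *
go(.5585,-.3483,.23,.1713)"
```

```text
t 43.9 pos [ 0.6238 -0.0826  0.2331] yaw 0.1767 gap 0.0853 F [ 0.3 -0.5 -0.1] -> shift [-0.111   0.2501  0.0021] turn 0.0054
```

arm_command(
  targets=[
    [-0.02,0.045,0,0,-1],
    [-0.039,0.09,0,0,-1],
    [-0.058,0.135,0,0,-1],
    [-0.078,0.18,0,0,-1],
    [-0.098,0.225,0,0,-1],
  ],
)

```text
t: 44.4
ee_pos: [0.5636, -0.3269, 0.2311]
ee_rot: [0.0, 0.996, 0.085, 0.0]
force: [1.4, 0.7, 0.0]
finger_gap: 0.0853
```

arm_command(
  targets=[
    [-0.01,0.022,0,0,-1],
    [-0.01,0.022,0,0,-1],
    [-0.01,0.022,0.03,0,-1],
    [-0.01,0.022,0.05,0,-1],
    [-0.01,0.022,0.05,0,-1],
  ],
)

```text
t: 44.9
ee_pos: [0.5567, -0.346, 0.178]
ee_rot: [-0.002, 0.996, 0.086, -0.002]
force: [0.4, 1.2, -1.0]
finger_gap: 0.0851
```

arm_command(
  targets=[
    [0,0,0,0,-1],
    [0,0,0,0,-1],
  ],
)

```text
t: 45.1
ee_pos: [0.5593, -0.3484, 0.1825]
ee_rot: [0.001, 0.996, 0.086, 0.001]
force: [-0.7, -0.2, -0.3]
finger_gap: 0.0855
```

```bash
python3 -c "
from h import *
go(.5585,-.3483,.084,.1721)"
```

```text
t 45.1 pos [ 0.5593 -0.3484  0.1825] yaw 0.1718 gap 0.0855 F [-0.7 -0.2 -0.3] -> shift [-0.001  -0.0004  0.0985] turn -0.0003
```

arm_command(
  targets=[
    [-0.0005,0,0.035,0,-1],
    [-0.0005,0,0.07,0,-1],
    [-0.0005,0,0.09,0,-1],
    [-0.0005,0,0.097,0,-1],
    [-0.0005,0,0.097,0,-1],
  ],
)

```text
t: 45.6
ee_pos: [0.558, -0.3486, 0.0843]
ee_rot: [-0.0, 0.996, 0.085, 0.0]
force: [-0.6, 0.1, -0.2]
finger_gap: 0.0854
```

arm_command(
  targets=[
    [0,0,0,0,-1],
    [0,0,0,0,-1],
  ],
)

```text
t: 45.8
ee_pos: [0.5589, -0.3493, 0.086]
ee_rot: [0.001, 0.996, 0.085, 0.001]
force: [-0.2, 0.3, 0.7]
finger_gap: 0.0854
```

```bash
python3 -c "
from h import *
go(.5585,-.3483,.084,.1721)"
```

```text
t 45.8 pos [ 0.5589 -0.3493  0.086 ] yaw 0.1709 gap 0.0854 F [-0.2  0.3  0.7] -> shift [-0.0002 -0.0011  0.002 ] turn -0.0012
```

arm_command(
  targets=[
    [0,-0.001,0.001,-0.001,-1],
    [0,-0.001,0.001,-0.001,-0.3],
    [0,-0.001,0.001,-0.001,0.2],
    [0,-0.001,0.001,-0.001,0.6],
    [0,-0.001,0.001,-0.001,1],
  ],
  force=40,
)

```text
t: 46.3
ee_pos: [0.5578, -0.3479, 0.0835]
ee_rot: [0.0, 0.996, 0.086, 0.0]
force: [0.1, -0.4, 3.2]
finger_gap: 0.051
```

arm_command(
  targets=[
    [0,0,0,0,1],
    [0,0,0,0,1],
    [0,0,0,0,1],
    [0,0,0,0,1],
  ],
)

```text
t: 46.7
ee_pos: [0.5579, -0.3479, 0.0835]
ee_rot: [0.0, 0.996, 0.086, 0.0]
force: [-0.3, 0.1, 5.2]
finger_gap: 0.051
```

```bash
python3 -c "
from h import *
go(.563,-.0161,.25,.1721)"
```

```text
t 46.7 pos [ 0.5579 -0.3479  0.0835] yaw 0.1719 gap 0.051 F [-0.3  0.1  5.2] -> shift [ 0.0619 -0.3259 -0.1666] turn -0.0002
```

arm_command(
  targets=[
    [0,0,-0.03,0,1],
    [0,0,-0.07,0,1],
    [0,0,-0.11,0,1],
    [0,0,-0.15,0,1],
    [0.007,-0.035,-0.167,0,1],
  ],
)

```text
t: 47.2
ee_pos: [0.558, -0.319, 0.2532]
ee_rot: [0.004, 0.997, 0.082, 0.002]
force: [0.4, -0.7, -2.1]
finger_gap: 0.0511
```

arm_command(
  targets=[
    [0.009,-0.047,0,0,1],
    [0.018,-0.094,0,0,1],
    [0.027,-0.141,0,0,1],
    [0.036,-0.188,0,0,1],
    [0.044,-0.235,0,0,1],
  ],
)

```text
t: 47.7
ee_pos: [0.5606, -0.071, 0.2492]
ee_rot: [-0.0, 0.996, 0.086, -0.001]
force: [-0.1, 0.4, -1.3]
finger_gap: 0.0511
```

arm_command(
  targets=[
    [0.008,-0.04,0,0,1],
    [0.01,-0.056,0,0,1],
    [0.01,-0.056,0,0,1],
    [0.01,-0.056,0,0,1],
    [0.01,-0.056,0,0,1],
  ],
)

```text
t: 48.2
ee_pos: [0.5616, -0.0186, 0.2497]
ee_rot: [0.001, 0.996, 0.084, -0.0]
force: [0.3, -0.3, -2.3]
finger_gap: 0.0515
```

```bash
python3 -c "
from h import *
go(.5624,-.016,.0875,.1721)"
```

```text
t 48.2 pos [ 0.5616 -0.0186  0.2497] yaw 0.1688 gap 0.0515 F [ 0.3 -0.3 -2.3] -> shift [ 0.0014 -0.0026  0.1622] turn -0.0033
```

arm_command(
  targets=[
    [0.001,-0.002,0.03,-0.002,1],
    [0.001,-0.002,0.065,-0.002,1],
    [0.001,-0.002,0.1,-0.002,1],
    [0.001,-0.002,0.12,-0.002,1],
    [0.001,-0.002,0.13,-0.002,1],
  ],
)

```text
t: 48.7
ee_pos: [0.5612, -0.0161, 0.1179]
ee_rot: [0.0, 0.996, 0.085, -0.002]
force: [0.3, 0.8, -2.6]
finger_gap: 0.0512
```

arm_command(
  targets=[
    [0,0,0,0,1],
    [0,0,0,0,1],
    [0,0,0,0,1],
  ],
)

```text
t: 49.0
ee_pos: [0.5636, -0.0142, 0.1214]
ee_rot: [0.0, 0.996, 0.087, 0.001]
force: [-0.3, 0.4, -2.6]
finger_gap: 0.0512
```

```bash
python3 -c "
from h import *
go(.5624,-.016,.0875,.1721)"
```

```text
t 49.0 pos [ 0.5636 -0.0142  0.1214] yaw 0.1734 gap 0.0512 F [-0.3  0.4 -2.6] -> shift [-0.0016  0.0015  0.0339] turn 0.0013
```

arm_command(
  targets=[
    [-0.001,0.001,0.01,0.001,1],
    [-0.001,0.001,0.02,0.001,1],
    [-0.001,0.001,0.028,0.001,1],
    [-0.001,0.001,0.031,0.001,1],
    [-0.001,0.001,0.031,0.001,1],
  ],
)

```text
t: 49.5
ee_pos: [0.5612, -0.015, 0.0883]
ee_rot: [-0.0, 0.996, 0.086, -0.001]
force: [1.0, -0.9, -2.4]
finger_gap: 0.0514
```

arm_command(
  targets=[
    [0,0,0,0,1],
    [0,0,0,0,1],
    [0,0,0,0,1],
  ],
)

```text
t: 49.8
ee_pos: [0.5619, -0.015, 0.0894]
ee_rot: [0.0, 0.996, 0.086, 0.0]
force: [0.4, -0.7, -1.7]
finger_gap: 0.0517
```

```bash
python3 -c "
from h import *
go(.5624,-.016,.0875,.1721)"
```

```text
t 49.8 pos [ 0.5619 -0.015   0.0894] yaw 0.173 gap 0.0517 F [ 0.4 -0.7 -1.7] -> shift [0.0003 0.001  0.0019] turn 0.0009
```

arm_command(
  targets=[
    [0.0005,0.001,0.001,0.001,1],
    [0.0005,0.001,0.002,0.001,1],
    [0.0005,0.001,0.0026,0.001,1],
    [0.0005,0.001,0.0026,0.001,1],
  ],
)

```text
t: 50.2
ee_pos: [0.5628, -0.0162, 0.0875]
ee_rot: [0.0, 0.996, 0.086, 0.001]
force: [-2.4, -0.1, 6.2]
finger_gap: 0.0513
```

Contact. Releasing, retreating and checking.

arm_command(
  targets=[
    [0,0,0,0,0.2],
    [0,0,0,0,-0.2],
    [0,0,0,0,-0.6],
    [0,0,0,0,-1],
    [0,0,0,0,-1],
  ],
)

```text
t: 50.7
ee_pos: [0.5624, -0.0159, 0.0864]
ee_rot: [-0.0, 0.996, 0.086, 0.0]
force: [1.0, 0.1, 0.2]
finger_gap: 0.0855
```

arm_command(
  targets=[
    [0,0,0,0,-1],
    [0,0,-0.03,0,-1],
    [0,0,-0.07,0,-1],
    [0,0,-0.11,0,-1],
    [0,0,-0.15,0,-1],
  ],
)

```text
t: 51.2
ee_pos: [0.562, -0.0159, 0.2379]
ee_rot: [-0.0, 0.996, 0.086, -0.0]
force: [0.8, -0.2, -0.0]
finger_gap: 0.0855
```

arm_command(
  targets=[
    [0,0.03,-0.04,0,-1],
    [0,0.03,-0.09,0,-1],
    [0,0.03,-0.09,0,-1],
    [0,0.03,-0.09,0,-1],
    [0,0.03,-0.09,0,-1],
  ],
)

```text
t: 51.7
ee_pos: [0.5665, -0.0451, 0.3252]
ee_rot: [-0.0, 0.996, 0.086, -0.001]
force: [-0.3, 0.4, -0.5]
finger_gap: 0.0855
```

arm_command(
  targets=[
    [0,0,0,0,-1],
    [0,0,0,0,-1],
    [0,0,0,0,-1],
  ],
)

```text
t: 52.0
ee_pos: [0.5672, -0.0453, 0.3256]
ee_rot: [-0.0, 0.996, 0.086, -0.001]
force: [0.5, -0.2, 0.2]
finger_gap: 0.0851
```

```bash
python3 - <<'E'
from h import *
T,im=snap('wrist','w11')
for n,p in dict(r=(.6102,.051),y=(.5628,-.0161),g=(.6308,-.065)).items(): print(n,proj('wrist',T,[*p,.133])*1.5)
T,im=snap('scene','s4')
a=cv2.imread('pics/s4.png');b=cv2.imread('pics/scene0.png')
c=np.hstack([b[200:360,270:450],a[200:360,270:450]]);cv2.imwrite('pics/cmp.png',cv2.resize(np.vstack([cv2.resize(c,None,fx=2,fy=2)[:, :],cv2.resize(a[150:400,150:690],(720,333))]),None,fx=.9,fy=.9))
E
```

```text
r [254.5789 164.9453]
y [339.5541 246.2422]
g [423.9511 163.6314]
```

View pics/w11.png

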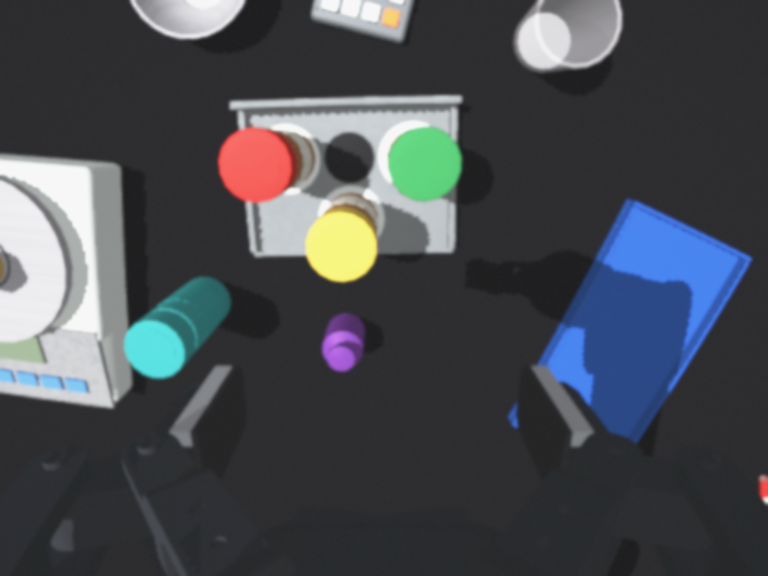

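View pics/cmp.png

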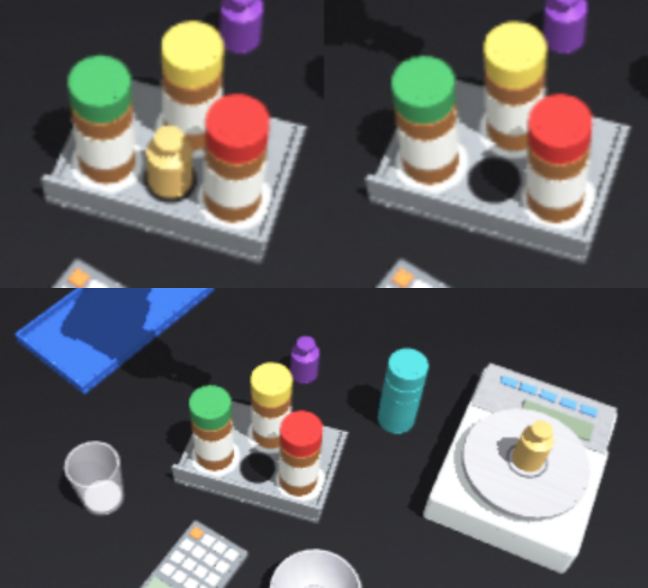

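The jars are back on their discs with lids at (257,164), (342,245) and (425,163), matching the first picture relative to the rack. The weight is in the ring, the tray is empty and nothing else has moved. One numeric before/after comparison, then hand in.

```bash
python3 - <<'E'
from h import *
ok=True
for n,(a,b) in dict(red=(172,6),yellow=(25,32),green=(50,75)).items():
    C=[]
    for f in ('scene0','s4'):
        im=cv2.resize(cv2.imread(f'pics/{f}.png'),(512,384)); hsv=cv2.cvtColor(im,cv2.COLOR_BGR2HSV);h=hsv[...,0]
        m=((h>=a)&(h<=b)) if a<b else ((h>=a)|(h<=b)); m&=(hsv[...,1]>150)&(hsv[...,2]>90)
        m[:133]=0;m[:,:180]=0;m[:,300:]=0
        C.append(np.argwhere(m).mean(0)[::-1])
    d=C[1]-C[0];print(n,C[0],d); ok&=np.abs(d).max()<2
print(ok,observe()['t'])
if ok: print(sign_off())
E
```

```text
red [267.4595 180.585 ] [-0.4352  0.0742]
yellow [250.8033 159.7869] [1.7967 0.302 ]
green [nan nan] [nan nan]
False 52.1<stdin>:9: RuntimeWarning: Mean of empty slice.
  ret = um.true_divide(
```

The yellow mask probably caught the brass weight, which has since moved, and the green hue range was wrong. I'll fix both.

```bash
python3 - <<'E'
from h import *
A,B=[cv2.resize(cv2.imread(f'pics/{f}.png'),(512,384)) for f in('scene0','s4')]
ok=True
for n,(x,y,w,h) in dict(red=(255,168,26,45),yellow=(238,140,27,28),green=(204,153,27,45)).items():
    g=[cv2.resize(i[...,:],None,fx=4,fy=4,interpolation=cv2.INTER_CUBIC) for i in(A,B)]
    t=g[0][y*4:(y+h)*4,x*4:(x+w)*4]; s=g[1][y*4-40:(y+h)*4+40,x*4-40:(x+w)*4+40]
    r=cv2.matchTemplate(s,t,cv2.TM_CCOEFF_NORMED); _,v,_,l=cv2.minMaxLoc(r)
    d=(np.array(l)-40)/4; print(n,'shift px',d,round(v,3)); ok&=np.abs(d).max()<1.1
print(ok)
if ok: print(sign_off())
E
```

```text
red shift px [-0.5  0. ] 0.993
yellow shift px [-0.5   0.25] 0.997
green shift px [-0.25  0.25] 0.989
True
the job is handed in; nothing more can be done
None
```

The job is handed in, finished at about 52 s of the 136 s allowed. All three jars went into the blue tray first. The brass weight then went onto the balance pan, and the red, green and yellow jars went back to where they had stood.

**Jars:** the before/after comparison from the scene camera showed lid shifts of at most 0.5 px, roughly 1 mm. All three stand upright on their discs.

**Weight:** it stands upright inside the pan's ring, within about 1–2 mm of the centre by the wrist camera.

**Everything else:** the last pictures show the tray empty, with the bowl, beaker, calculator and look-alikes not visibly moved. The gripper was open and clear of everything. The highest wrist force I saw was about 7 N.

**Checks that disagreed:** my first numeric jar comparison failed because its colour masks were wrong: green was not found and yellow probably caught the brass weight. Template matching replaced it and passed. The scene and wrist cameras put the pan centre about 3 mm apart in x; I placed the weight mainly by the wrist view.

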